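# Clip the plaque and tip the gluing tray clear

## Robot

A 7-joint arm with a two-finger parallel gripper is mounted at the origin on a cart in front of the work surface, level with it; the furniture and walls round the work are solid. World frame = base frame: x ahead of the robot, y to its left, z up, the work surface at z = 0. Lengths are in mm, angles in rad, forces in N, time in s.
With the tool pointing down it reaches from about 350 to 900 mm from the base axis. Payload 8.1 kg.
Tool frame: the origin (TCP) lies midway between the tips of the shut fingers; the grasp point (between the pads) lies 19 mm behind it; z points along the fingers, y is the direction in which the jaws open and shut (so a half turn about z gives the same grasp; the last joint's range is limited). The gripper opens to 85 mm and grips with 20 to 120 N. Pads are 22 mm wide; open, the fingers measure 114 mm over their backs; the gripper's body (76 mm by 85 mm) begins 54 mm behind the grasp point. The pads swing forward as they close: fully open they stand 13 mm farther back than shut.
Start: joints at [-1.37, 0.434, 0.025, 1.573, -0.012, 1.134, -0.075], TCP at [186.995, 596.384, 231.323] pointing down, gripper open.
Joint ranges: [-2.62, 2.62], [-0.44, 2.09], [-1.27, 1.32], [0.08, 2.57], [-1.32, 4.46], [0.12, 2], [-2.74, 2.74]. Speed limits (rad/s): [2.22, 2.22, 3.01, 3.01, 3.14, 3.14, 3.14].

## Interface

Orientations are given as a unit quaternion [x, y, z, w].
In Python, from station import manip gives the robot as it stands.
- The arm moves only by the tool servo_tool, never from a script. Its argument "rows" is a list of rows, each a list of 5 numbers: the shift along the tool's x, y, z in cm, then the turn about the tool's z in rad, then the finger opening in cm, from 0 to 8.54. In form: [[dx, dy, dz, spin, claw], ...]. A call has exactly 8 rows; each row shifts and turns the pose as measured when the row begins, along the tool's axes as they then stand; what a row does not reach is not made up. A row lasts 1/10 s, in which the tool goes at most 50 mm and 8.59 degrees, less where a joint would pass 70% of its speed; a pose out of reach is approached as far as the arm can. A call with a gripper value outside its range is refused whole. The fingers move at their own pace and stop on an object; the grip force is fixed at half the most. Time passes only in rows, so rows that do not move let the fingers close, or fill a call up. It gives the time, the measured TCP pose, the force and the opening at its end, in the units of the state.
- manip.get_obs(): the state, without advancing time (a new reading comes with each control period).
- manip.get_image(name): name is "scene" or "top" or "wrist"; returns the picture (480x640x3 uint8, red, green, blue); there is no depth.
- manip.camera_info(name): a dict with "K" (3x3 intrinsics, pixels), "position" and "orientation" of the camera in the world. Camera axes: x right, y down, z forward; pixel columns grow to the right and rows downward; lengths in mm; the calibration is good to about 2 mm. A picture is of the moment at which its call begins: read the wrist's pose just before it. camera_info takes no time and is no camera call; for the wrist camera it gives the pose at the moment of the call.
- manip.finish_job(): hands the job in, once; it reports no verdict.
Trained networks look in the newest picture that a camera, given by its name, has taken for a name from the list of things; names that differ only in an ending like _2 or _b are one class to them, and where a whole thing is asked for, a point or a joint stands for the part that bears it (a point fixed in the world has none). Each returns a list of dicts, best first, with "conf" (0 to 1); they miss things now and then, are a little off and sometimes report something else, mostly with a low value. They report only what shows in the picture. A call takes as long as a camera call. They do not tell look-alikes from the thing itself.
- manip.boxes_of(camera, target): "pixel" ([column, row] in pixels, amid what is visible of it).
- manip.landmark_of(camera, target): "pixel" ([column, row] in pixels: a listed point, or the origin of a listed thing).
The state is a dict: "time_s": time; "joint_pos": joint angles; "joint_vel": joint speeds; "joint_efforts": joint torques, N m; "tcp_pos": TCP position; "tool_rot": TCP orientation; "force": force on the tool from outside, world axes, zero at the start; "wrist_torque": the same for the moment, N m; "opening": opening from 0.0 (shut) to 1.0 (fully open).
Only numpy, scipy, OpenCV 4.12 (cv2) and the standard library are available. Lean on these libraries where they do the work, as an engineer would, in place of code of your own. Each camera call takes 0.05 s, during which the arm holds its last target.

## Task

Get the gluing tray ready for the next piece: push the wooden plaque fully home under the two sprung clips at the handle end of the tray, square against the end rail, so that it cannot slide. Then lift the handle end of the tray until the three leftover glue sticks slide off into the trough, with the plaque still held in the clips, and lower the tray gently back flat - do not let it drop.

Things in the scene. Friction and masses are not known exactly. Their poses are not given: they have to be found in the camera images.
- plaque: square wooden plaque, 110 x 110 x 7 mm, brown, about 80 g, lying flat on the white tray floor with its front edge 5 to 30 mm short of the clips' mouths and turned up to 0.2 rad from square. Origin: centre of its underside; x and y along its sides, z up.
- clip_stop (a point): middle of the inner face of the tray's end rail (the stop for the plaque), at floor level, 46 mm over the bench with the tray down. Axes turn with the tray: x from the handle end towards the hinge, z up from the floor. The white slick floor is 228 mm wide (y) and runs 228 mm from here to its open end at the hinge; rims and end rail 20 mm high. Seated, the plaque's centre is at x = 55 mm.
- handle (a point): middle of the steel handle bar on the tray's free end: round, 12 mm diameter, 120 mm long, parallel to the hinge, 52 mm over the bench, 67 mm from clip_stop (49 mm clear between bar and end rail), free below. Moves with the tray in an arc about the hinge, 299 mm away.
- hinge (a point): middle of the hinge axis at the tray's other end, 40 mm over the bench; fixed to the stand. The axis is horizontal, parallel to the handle bar.
- trough (a point): centre of the floor of the open plywood trough beyond the hinge, 10 mm over the bench; fixed to the stand; x points away from the hinge. Inside 147 mm (x) by 224 mm (y); near wall (under the tray's end) 24 mm high, the other walls 62 mm above its floor.
- tray (a joint): angle of the hinged tray in rad: 0 lying flat on its stand, grows as the handle end is lifted, at most 1.2. Tray about 0.7 kg, light hinge, no spring: it falls back if let go. Glue sticks begin to slide between about 0.27 and 0.4 rad; 0.7 to 0.85 rad clears them.
- clip_near (a joint): lift (rad) of the sprung dark-steel leaf clip centred at y = -32 mm of clip_stop (robot's side), 24 mm wide: 0 empty, about 0.13 with the plaque in it. Flared mouth 12 mm high, 56 mm from the stop; nip 3.5 mm high, 32 mm from the stop. An edge pushed in from the hinge side lifts it and runs on under it to the end rail; about 7 to 14 N opens both, then 3 to 8 N.
- clip_far (a joint): the same for the like clip at y = +32 mm of clip_stop (away from the robot): 0 empty, about 0.13 rad with the plaque's edge in it. The clips hold the plaque down and by friction.
- stick_a: cream hot-glue stick, 110 mm long, 11 x 12 mm thick, lying lengthwise on the tray floor beside the plaque. Origin: middle of its underside; its y axis runs along it.
- stick_b: cream hot-glue stick, 110 mm long, 11 x 12 mm thick, lying lengthwise on the tray floor beside the plaque. Origin: middle of its underside; its y axis runs along it.
- stick_c: cream hot-glue stick, 110 mm long, 11 x 12 mm thick, lying lengthwise on the tray floor beside the plaque, near a rim. Origin: middle of its underside; its y axis runs along it.
Things that resemble listed ones, but are neither listed nor needed, are in the scene too. Leave any orange or yellow look-alike of the stick_a alone.

How it is judged (in metres and radians):
On the way, in this order (a step that is already met when the one before it is completed fails the run):
1. the plaque is pushed home in both clips, tray still down (x of plaque in the frame of clip_stop below 0.059 m and y of plaque in the frame of clip_stop between -0.025 and 0.025 m and z of plaque in the frame of clip_stop below 0.004 m and value of joint each of clip_near, clip_far above 0.06 rad and (angle between the x axis of plaque and the x axis of clip_stop, either way round below 0.06 rad or angle between the x axis of plaque and the y axis of clip_stop, either way round below 0.06 rad) and value of joint tray below 0.06 rad), for 0.2 s.
2. the tray is lifted by its handle end, the plaque held in the clips (x of plaque in the frame of clip_stop below 0.059 m and y of plaque in the frame of clip_stop between -0.025 and 0.025 m and z of plaque in the frame of clip_stop below 0.004 m and value of joint each of clip_near, clip_far above 0.06 rad and (angle between the x axis of plaque and the x axis of clip_stop, either way round below 0.06 rad or angle between the x axis of plaque and the y axis of clip_stop, either way round below 0.06 rad) and value of joint tray above 0.2 rad), for 0.1 s.
3. all three glue sticks are in the trough, the plaque still in the clips (x of plaque in the frame of clip_stop below 0.059 m and y of plaque in the frame of clip_stop between -0.025 and 0.025 m and z of plaque in the frame of clip_stop below 0.004 m and value of joint each of clip_near, clip_far above 0.06 rad and (angle between the x axis of plaque and the x axis of clip_stop, either way round below 0.06 rad or angle between the x axis of plaque and the y axis of clip_stop, either way round below 0.06 rad) and x of stick_a in the frame of trough between -0.075 and 0.075 m and y of stick_a in the frame of trough between -0.115 and 0.115 m and z of each of stick_a, stick_b, stick_c in the frame of trough below 0.045 m and x of stick_b in the frame of trough between -0.075 and 0.075 m and y of stick_b in the frame of trough between -0.115 and 0.115 m and x of stick_c in the frame of trough between -0.075 and 0.075 m and y of stick_c in the frame of trough between -0.115 and 0.115 m), for 0.2 s.
At the end, for the whole second after the job is handed in: The plaque is under both clips (each lifted at least 0.06 rad), its edge within 4 mm of the end rail square to it within 0.06 rad, and its centre within 25 mm of the tray's middle line; all three glue sticks lie at rest in the trough; the tray is flat (below 0.03 rad) (all of step 3 and linear speed of each of stick_a, stick_b, stick_c, plaque below 0.03 m/s and value of joint tray below 0.03 rad); the robot touches nothing.
It fails at once if the tray is tipped while the plaque is not home in the clips (value of joint tray above 0.2 rad and not (x of plaque in the frame of clip_stop below 0.059 m and y of plaque in the frame of clip_stop between -0.025 and 0.025 m and z of plaque in the frame of clip_stop below 0.004 m and value of joint each of clip_near, clip_far above 0.06 rad and (angle between the x axis of plaque and the x axis of clip_stop, either way round below 0.06 rad or angle between the x axis of plaque and the y axis of clip_stop, either way round below 0.06 rad))).
It fails at once if the tray is dropped: it comes down onto its stand faster than 2 rad/s, as when let go more than about 1 cm up (value of joint tray below 0.12 rad and velocity of joint tray below -2 rad/s).
It also fails if it takes over 61 s, if anything falls off the work surface, if the arm or the gripper's body presses on something with over 40 N, if the wrist force passes 120 N, or if a joint passes its speed limit or range.

## Working session

There is one attempt and no reset: what is moved stays moved. The work goes in short steps, Python scripts to look and compute and a tool call to move; the robot and the scene stay as the last step left them, time stands still between calls to the robot, and variables do not carry over. Pictures are saved under pics/ and viewed, and the job is handed in when it is done.

Besides the shell and the picture viewer there is one more tool, called after ">>>" as name([rows], argument=value, ...), one row to a line, values as JSON. servo_tool: Moves the arm, as the interface text tells. Its arguments: {"type":"object","properties":{"rows":{"type":"array"}},"required":["rows"]}

```bash
mkdir -p pics
cat > h.py <<'E'
import numpy as np, cv2
from station import manip
from scipy.spatial.transform import Rotation as R
def shot(c,n):
    im=manip.get_image(c); cv2.imwrite(f'pics/{n}.png',np.asarray(im)[:,:,::-1]); return im
def proj(c,P):
    i=manip.camera_info(c); K=np.array(i['K']); r=R.from_quat(i['orientation']).as_matrix()
    p=(np.atleast_2d(P)-np.array(i['position']))@r; q=p@K.T; return q[:,:2]/q[:,2:]
def unproj(c,px,z):
    i=manip.camera_info(c); K=np.array(i['K']); r=R.from_quat(i['orientation']).as_matrix(); o=np.array(i['position'])
    d=r@np.linalg.inv(K)@np.array([px[0],px[1],1.]); return o+d*(z-o[2])/d[2]
def st():
    s=manip.get_obs(); print('t',round(s['time_s'],2),'tcp',np.round(s['tcp_pos'],1),'q',np.round(s['tool_rot'],3),'F',np.round(s['force'],1),'T',np.round(s['wrist_torque'],2),'op',round(s['opening'],3)); return s
E
python3 - <<'E'
from h import *
s=st(); print(R.from_quat(s['tool_rot']).as_matrix().round(3)); 
for c in ('top','scene'):
    shot(c,c+'0'); i=manip.camera_info(c); print(c,i)
for n,z in (('plaque',46),('clip_stop',46),('handle',52),('hinge',40),('trough',10),('stick_a',46)):
    for d in manip.landmark_of('top',n): print(n,np.round(d['pixel'],1),round(d['conf'],2),unproj('top',d['pixel'],z).round(1))
E
```

```text
t 0.0 tcp [186.8 595.9 230.5] q [ 0.151  0.988 -0.001 -0.   ] F [-0.3  0.5 -0.2] T [0.01 0.   0.  ] op 0.999
[[-0.954  0.299 -0.   ]
 [ 0.299  0.954 -0.002]
 [-0.    -0.002 -1.   ]]
top {'K': array([[466.68271974,   0.        , 320.97391867],
       [  0.        , 466.68271974, 242.84539089],
       [  0.        ,   0.        ,   1.        ]]), 'position': array([ 462.63324873,   40.79046293, 1027.04703236]), 'orientation': array([-0.70027024,  0.71091897, -0.04553521,  0.04628565])}
scene {'K': array([[550.50966608,   0.        , 318.85109167],
       [  0.        , 550.50966608, 234.96112007],
       [  0.        ,   0.        ,   1.        ]]), 'position': array([-140.1925079 , -576.19159088,  715.52944283]), 'orientation': array([ 0.7972256 , -0.38450841,  0.19264659, -0.42364125])}
plaque [284.4 283.3] 0.97 [506.5 118.8  46. ]
plaque [331.6 273.7] 0.3 [525.1  19.5  46. ]
clip_stop [225.5 288.8] 0.89 [496.9 242.2  46. ]
handle [188.7 296.2] 0.65 [482.5 317.3  52. ]
hinge [329.2 275.2] 0.85 [522.4  24.5  40. ]
trough [367.6 273.1] 0.85 [527.5 -59.7  10. ]
stick_a [460.1 321.5] 0.83 [ 422.  -245.1   46. ]
stick_a [267.1 234.3] 0.77 [610.9 155.1  46. ]
stick_a [280.2 166.7] 0.59 [758.6 126.7  46. ]
stick_a [294.9 322.3] 0.56 [425.5  97.4  46. ]
stick_a [456.1 254.8] 0.54 [ 561.  -244.1   46. ]
```

View pics/top0.png

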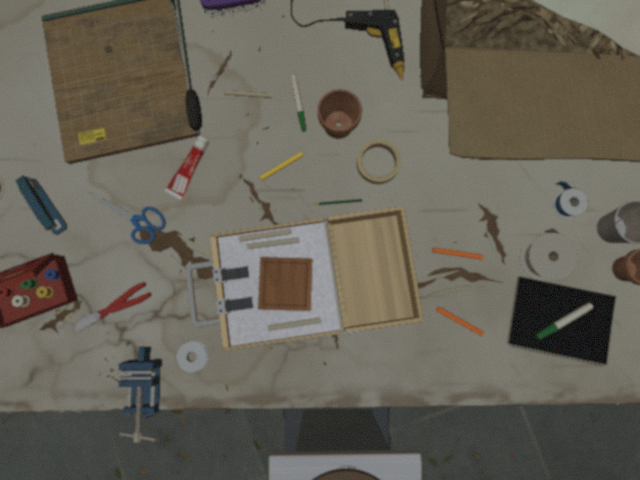

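View pics/scene0.png

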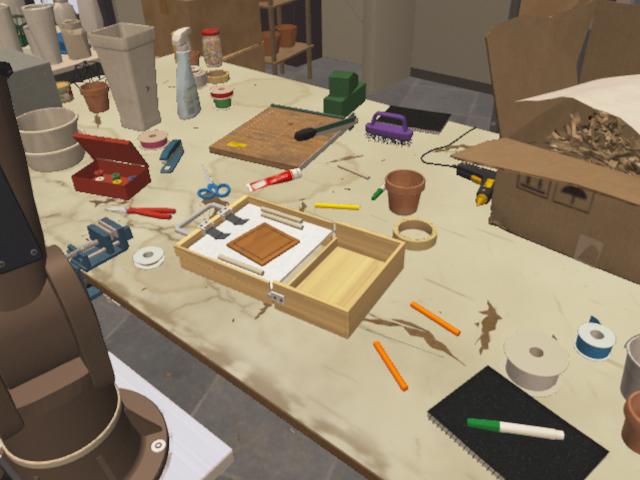

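Run:
```python
import cv2
im=cv2.imread('pics/top0.png')[195:355,180:430]
cv2.imwrite('pics/crop0.png',cv2.resize(im,None,fx=3.2,fy=3.2,interpolation=cv2.INTER_CUBIC))
```

```text
(no output)
```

View pics/crop0.png

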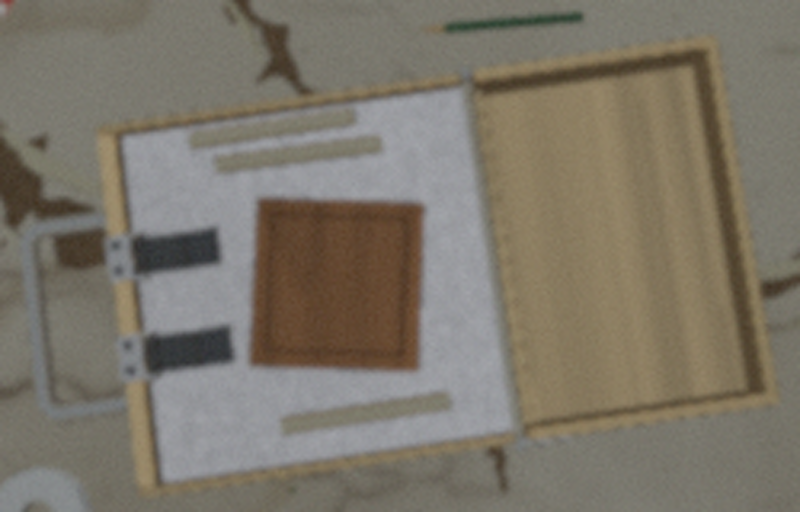

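```bash
cat > fit.py <<'E'
from h import *
from scipy.optimize import least_squares
c=lambda u,v:(u/3.2+180,v/3.2+195)
pts=[((56,44,58),(217,229)),((56,20,58),(220,262)),((56,-20,58),(229,328)),((56,-44,58),(233,360)),
((-67,0,52),(38,320)),((228,114,46),(467,84)),((228,-114,46),(514,430))]
M=np.array([p[0] for p in pts],float); U=np.array([c(*p[1]) for p in pts])
def T(p,M):
    co,s=np.cos(p[2]),np.sin(p[2]); return np.c_[p[0]+co*M[:,0]-s*M[:,1],p[1]+s*M[:,0]+co*M[:,1],M[:,2]]
f=lambda p:(proj('top',T(p,M))-U).ravel()
r=least_squares(f,[497,242,-1.45]); print(r.x, np.round(f(r.x).reshape(-1,2),1))
p=r.x
# plaque corners top z=53
co,s=np.cos(p[2]),np.sin(p[2])
def totray(P): d=np.array(P)[:2]-p[:2]; return np.array([co*d[0]+s*d[1],-s*d[0]+co*d[1]])
C=[unproj('top',c(*q),53) for q in ((259,199),(424,204),(417,369),(252,363))]
W=np.array([totray(x) for x in C]); print(W.round(1),W.mean(0))
for n,q in (('a',(273,128)),('b',(298,154)),('c',(367,413))): print(n,totray(unproj('top',c(*q),55)).round(1))
for a in [(0,0,46),(228,0,46),(-67,0,52),(121,0,46)]: print(a,T(p,np.array([a]))[0].round(1))
E
python3 fit.py
```

```text
[492.86546912 243.69363187  -1.44229794] [[ 0.  -0.9]
 [ 0.5  0.2]
 [ 0.1 -1.2]
 [ 0.3  0.4]
 [ 0.3  0.3]
 [-1.2  0.9]
 [-0.   0.3]]
[[ 84.7  58.3]
 [191.2  39.5]
 [171.7 -65.7]
 [ 66.7 -46.7]] [128.5665204   -3.63339822]
a [ 99.9 103.3]
b [114.   83.8]
c [136.1 -88.8]
(0, 0, 46) [492.9 243.7  46. ]
(228, 0, 46) [522.1  17.6  46. ]
(-67, 0, 52) [484.3 310.1  52. ]
(121, 0, 46) [508.4 123.7  46. ]
```

```bash
cat >> h.py <<'E'
P0=np.array([492.9,243.7,-1.442])
def tw(x,y,z,p=P0):
    co,s=np.cos(p[2]),np.sin(p[2]); return np.array([p[0]+co*x-s*y,p[1]+s*x+co*y,z])
def tt(P,p=P0):
    co,s=np.cos(p[2]),np.sin(p[2]); d=np.array(P)[:2]-p[:2]; return np.array([co*d[0]+s*d[1],-s*d[0]+co*d[1],P[2]])
def plan(tgt,yaw,n,op):
    s=manip.get_obs(); Rm=R.from_quat(s['tool_rot']); P=np.array(s['tcp_pos'])
    m=Rm.as_matrix(); cy=np.arctan2(m[1,1],m[0,1]); dy=(yaw-cy+np.pi/2)%np.pi-np.pi/2
    d=(np.array(tgt)-P)/n
    for k in range(n):
        Rk=R.from_rotvec([0,0,dy*k/n])*Rm
        print(list((Rk.inv().apply(d)/10).round(2))+[round(-dy/n,3),op])
YT=P0[2]+np.pi/2
E
python3 - <<'E'
from h import *
plan(tw(212,0,200),YT,16,6)
E
```

```text
[np.float64(-3.04), np.float64(-2.73), np.float64(0.2), np.float64(0.071), 6]
[np.float64(-3.23), np.float64(-2.51), np.float64(0.2), np.float64(0.071), 6]
[np.float64(-3.4), np.float64(-2.28), np.float64(0.2), np.float64(0.071), 6]
[np.float64(-3.55), np.float64(-2.03), np.float64(0.2), np.float64(0.071), 6]
[np.float64(-3.68), np.float64(-1.77), np.float64(0.2), np.float64(0.071), 6]
[np.float64(-3.8), np.float64(-1.5), np.float64(0.2), np.float64(0.071), 6]
[np.float64(-3.9), np.float64(-1.23), np.float64(0.2), np.float64(0.071), 6]
[np.float64(-3.98), np.float64(-0.95), np.float64(0.2), np.float64(0.071), 6]
[np.float64(-4.03), np.float64(-0.67), np.float64(0.2), np.float64(0.071), 6]
[np.float64(-4.07), np.float64(-0.38), np.float64(0.2), np.float64(0.071), 6]
[np.float64(-4.09), np.float64(-0.09), np.float64(0.2), np.float64(0.071), 6]
[np.float64(-4.08), np.float64(0.2), np.float64(0.2), np.float64(0.071), 6]
[np.float64(-4.06), np.float64(0.49), np.float64(0.2), np.float64(0.071), 6]
[np.float64(-4.01), np.float64(0.78), np.float64(0.2), np.float64(0.071), 6]
[np.float64(-3.95), np.float64(1.06), np.float64(0.2), np.float64(0.071), 6]
[np.float64(-3.86), np.float64(1.34), np.float64(0.2), np.float64(0.071), 6]
```

>>> servo_tool([
  [-3.0, -2.7, 0.2, 0.07, 6],
  [-3.2, -2.5, 0.2, 0.07, 6],
  [-3.4, -2.3, 0.2, 0.07, 6],
  [-3.5, -2.0, 0.2, 0.07, 6],
  [-3.7, -1.8, 0.2, 0.07, 6],
  [-3.8, -1.5, 0.2, 0.07, 6],
  [-3.9, -1.2, 0.2, 0.07, 6],
  [-4.0, -1.0, 0.2, 0.07, 6],
])

```text
time_s: 1.2
tcp_pos: [353.3, 311.1, 213.8]
tool_rot: [0.423, 0.906, 0.002, -0.002]
force: [0.7, 0.3, -0.2]
opening: 0.702
```

Run:
```python
from h import *
s=st(); print(np.round(s['joint_pos'],2)); plan(tw(212,0,160),YT,8,6)
```

```text
t 1.2 tcp [353.3 311.1 213.8] q [ 0.423  0.906  0.002 -0.002] F [ 0.7  0.3 -0.2] T [-0.01 -0.05  0.  ] op 0.702
[-1.03  0.2   0.24  1.98 -0.06  0.97 -0.07]
[np.float64(-4.0), np.float64(-0.63), np.float64(0.65), np.float64(0.071), 6]
[np.float64(-4.04), np.float64(-0.35), np.float64(0.65), np.float64(0.071), 6]
[np.float64(-4.05), np.float64(-0.06), np.float64(0.65), np.float64(0.071), 6]
[np.float64(-4.05), np.float64(0.23), np.float64(0.65), np.float64(0.071), 6]
[np.float64(-4.02), np.float64(0.52), np.float64(0.65), np.float64(0.071), 6]
[np.float64(-3.97), np.float64(0.8), np.float64(0.65), np.float64(0.071), 6]
[np.float64(-3.91), np.float64(1.08), np.float64(0.66), np.float64(0.071), 6]
[np.float64(-3.82), np.float64(1.35), np.float64(0.66), np.float64(0.071), 6]
```

>>> servo_tool([
  [-4.0, -0.6, 0.6, 0.07, 6],
  [-4.0, -0.35, 0.6, 0.07, 6],
  [-4.1, 0, 0.6, 0.07, 6],
  [-4.1, 0.2, 0.6, 0.07, 6],
  [-4.0, 0.5, 0.6, 0.07, 6],
  [-4.0, 0.8, 0.6, 0.07, 6],
  [-3.9, 1.1, 0.6, 0.07, 6],
  [-3.8, 1.3, 0.6, 0.07, 6],
])

```text
time_s: 2.0
tcp_pos: [525.1, 21.0, 165.0]
tool_rot: [0.665, 0.747, 0.006, -0.001]
force: [0.4, 1.6, -0.9]
opening: 0.7
```

Run:
```python
from h import *
s=st(); print(np.round(s['joint_pos'],2)); plan(tw(213,-4,80),YT,8,6)
print(manip.camera_info('wrist'))
shot('wrist','w1')
for a in [(228,114,46),(228,-114,46),(56,44,58),(56,20,58),(56,-20,58),(56,-44,58),(121,0,46)]: print(a,proj('wrist',tw(*a)))
```

```text
t 2.0 tcp [525.1  21.  165. ] q [ 0.665  0.747  0.006 -0.001] F [ 0.4  1.6 -0.9] T [ 0.08 -0.04  0.02] op 0.7
[-0.51  0.36  0.5   1.93 -0.23  0.9   0.22]
[np.float64(0.14), np.float64(-0.1), np.float64(1.06), np.float64(-0.002), 6]
[np.float64(0.14), np.float64(-0.1), np.float64(1.06), np.float64(-0.002), 6]
[np.float64(0.14), np.float64(-0.1), np.float64(1.06), np.float64(-0.002), 6]
[np.float64(0.14), np.float64(-0.1), np.float64(1.06), np.float64(-0.002), 6]
[np.float64(0.14), np.float64(-0.1), np.float64(1.06), np.float64(-0.002), 6]
[np.float64(0.14), np.float64(-0.1), np.float64(1.06), np.float64(-0.002), 6]
[np.float64(0.14), np.float64(-0.1), np.float64(1.06), np.float64(-0.002), 6]
[np.float64(0.14), np.float64(-0.1), np.float64(1.06), np.float64(-0.002), 6]
{'K': array([[345.60437329,   0.        , 317.86284432],
       [  0.        , 345.60437329, 237.71681066],
       [  0.        ,   0.        ,   1.        ]]), 'position': array([514.50859   ,  98.05550257, 309.98990726]), 'orientation': array([0.98667308, 0.05598139, 0.01289599, 0.15223667])}
(228, 114, 46) [[454.54820058 220.81600318]]
(228, -114, 46) [[166.34967424 228.66217515]]
(56, 44, 58) [[373.96710593 -45.40717728]]
(56, 20, 58) [[334.3577681 -44.3913485]]
(56, -20, 58) [[268.30117816 -42.69724835]]
(56, -44, 58) [[228.64258702 -41.6801564 ]]
(121, 0, 46) [[305.67923763  76.67894036]]
```

View pics/w1.png

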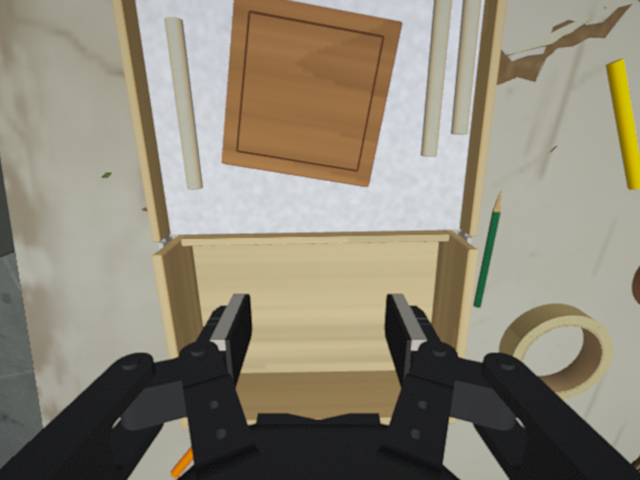

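Run:
```python
from h import *
for q in ((402,22),(368,186),(222,163)): print(tt(unproj('wrist',q,53)).round(1))
for q in ((170,236),(463,232),(140,0),(480,0)): print('floor',tt(unproj('wrist',q,46)).round(1))
s=manip.get_obs(); print(tt(s['tcp_pos']))
```

```text
[90.9 63.9 53. ]
[197.3  43.8  53. ]
[177.7 -62.7  53. ]
floor [ 234.1 -112.1   46. ]
floor [237.5 121.7  46. ]
floor [  72.7 -106.4   46. ]
floor [ 77.7 116.4  46. ]
[232.63986526   4.9069468  164.79374607]
```

Run:
```python
from h import *
s=st(); plan(tw(213,-2,80),YT,6,6)
for q in ((402,22),): pass
shot('wrist','w2')
for q in [(228,114,46),(228,-114,46)]: print(proj('wrist',tw(*q)))
```

```text
t 2.05 tcp [527.6  13.6 164.8] q [0.669 0.743 0.005 0.001] F [ 3.1 -5.5  1.6] T [-0.34 -0.2  -0.05] op 0.703
[np.float64(0.32), np.float64(-0.14), np.float64(1.41), np.float64(-0.004), 6]
[np.float64(0.32), np.float64(-0.13), np.float64(1.41), np.float64(-0.004), 6]
[np.float64(0.32), np.float64(-0.13), np.float64(1.41), np.float64(-0.004), 6]
[np.float64(0.32), np.float64(-0.13), np.float64(1.41), np.float64(-0.004), 6]
[np.float64(0.32), np.float64(-0.13), np.float64(1.41), np.float64(-0.004), 6]
[np.float64(0.32), np.float64(-0.13), np.float64(1.41), np.float64(-0.004), 6]
[[455.86083997 224.97036998]]
[[168.68755537 231.59253238]]
```

View pics/w2.png

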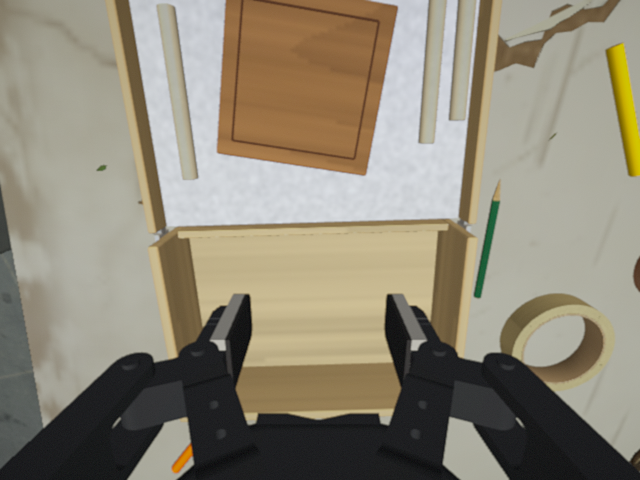

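>>> servo_tool([
  [0.3, -0.1, 1.4, 0, 6],
  [0.3, -0.1, 1.4, 0, 6],
  [0.3, -0.1, 1.4, 0, 6],
  [0.3, -0.1, 1.4, 0, 6],
  [0.3, -0.1, 1.4, 0, 6],
  [0.3, -0.1, 1.4, 0, 6],
  [0, 0, 0, 0, 6],
  [0, 0, 0, 0, 6],
])

```text
time_s: 2.9
tcp_pos: [519.7, 35.4, 79.4]
tool_rot: [0.668, 0.744, 0.006, 0.001]
force: [0.7, -0.4, 0.3]
opening: 0.703
```

Run:
```python
from h import *
s=st();print(tt(s['tcp_pos'])); 
shot('wrist','w3')
print(proj('wrist',[tw(*q) for q in [(228,114,46),(228,-114,46),(32,0,46)]]))
for n in ('clip_stop',):
  for d in manip.landmark_of('wrist',n): print(n,d,tt(unproj('wrist',d['pixel'],46)))
for d in manip.landmark_of('wrist','plaque'): print(d,tt(unproj('wrist',d['pixel'],46)))
```

```text
t 2.9 tcp [519.7  35.4  79.4] q [0.668 0.744 0.006 0.001] F [ 0.7 -0.4  0.3] T [-0.05  0.01 -0.03] op 0.703
[ 2.10037109e+02 -1.96437818e-01  7.93868927e+01]
[[ 516.46502736  297.86656467]
 [ 120.66538876  307.50699839]
 [ 309.34423236 -132.46233535]]
{'pixel': [310.9, 114.0], 'conf': 0.78} [125.84619945  -1.48070529  46.        ]
```

View pics/w3.png

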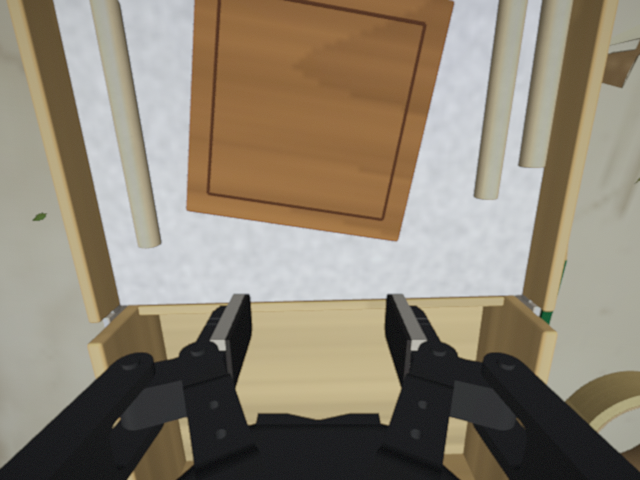

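>>> servo_tool([
  [-0.2, 0, 0.8, 0, 6],
  [0, 0, 0.8, 0, 6],
  [0, 0, 0.8, 0, 6],
  [0, 0, 0.4, 0, 6],
  [0, 0, 0, 0, 6],
  [0, 0, 0, 0, 6],
  [0, 0, 0.3, 0, 6],
  [0, 0, 0, 0, 6],
])

```text
time_s: 3.85
tcp_pos: [521.5, 33.0, 47.0]
tool_rot: [0.668, 0.744, 0.007, 0.001]
force: [0.5, -0.2, 0.4]
opening: 0.698
```

Run:
```python
from h import *
s=st();print(tt(s['tcp_pos'])); 
shot('wrist','w4')
```

```text
t 3.85 tcp [521.5  33.   47. ] q [0.668 0.744 0.007 0.001] F [ 0.5 -0.2  0.4] T [-0.02 -0.    0.03] op 0.698
[212.65924222   1.30091704  47.02295383]
```

View pics/w4.png

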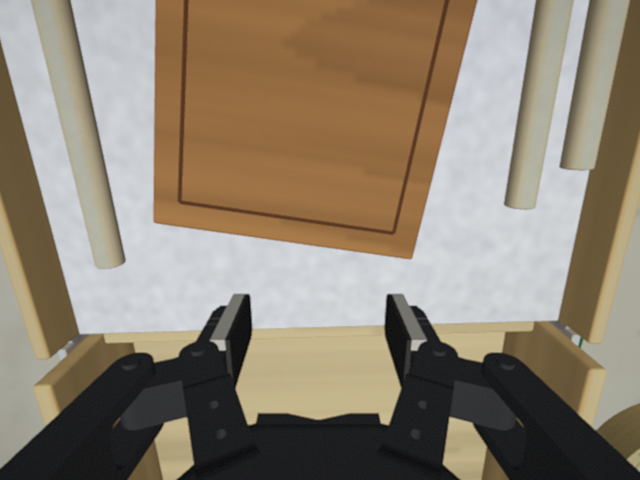

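>>> servo_tool([
  [0, 0, 0.2, 0, 6],
  [0, 0, 0, 0, 6],
  [0, 0, 0.2, 0, 6],
  [0, 0, 0, 0, 6],
  [0, 0, 0, 0, 6],
  [0, 0, 0, 0, 6],
  [0, 0, 0, 0, 6],
  [0, 0, 0, 0, 6],
])

```text
time_s: 4.7
tcp_pos: [522.0, 33.1, 43.3]
tool_rot: [0.668, 0.744, 0.008, 0.002]
force: [-0.4, -0.3, 0.9]
opening: 0.699
```

>>> servo_tool([
  [0, 0, 0.15, 0, 6],
  [0, 0, 0, 0, 6],
  [0, 0, 0, 0, 6],
  [0, 0, 0.15, 0, 6],
  [0, 0, 0, 0, 6],
  [0, 0, 0, 0, 6],
  [0, 0, 0, 0, 6],
  [0, 0, 0, 0, 6],
])

```text
time_s: 5.5
tcp_pos: [522.4, 33.1, 41.7]
tool_rot: [0.668, 0.744, 0.008, 0.002]
force: [-0.0, -0.3, -0.5]
opening: 0.705
```

Run:
```python
from h import *
s=st();print(tt(s['tcp_pos']));
```

```text
t 5.5 tcp [522.4  33.1  41.7] q [0.668 0.744 0.008 0.002] F [-0.  -0.3 -0.5] T [-0.    0.02  0.04] op 0.705
[212.60807923   2.2447376   41.72656123]
```

>>> servo_tool([
  [0.3, 0, 0, 0, 6],
  [0.4, 0, 0, 0, 6],
  [0.4, 0, 0, 0, 6],
  [0.4, 0, 0, 0, 6],
  [0.4, 0, 0, 0, 6],
  [0.4, 0, 0, 0, 6],
  [0, 0, 0, 0, 6],
  [0, 0, 0, 0, 6],
])

```text
time_s: 6.3
tcp_pos: [519.6, 58.7, 41.6]
tool_rot: [0.668, 0.744, 0.008, 0.002]
force: [-0.0, -1.4, 0.2]
opening: 0.702
```

Run:
```python
from h import *
s=st();print(tt(s['tcp_pos'])); 
shot('wrist','w5')
```

```text
t 6.3 tcp [519.6  58.7  41.6] q [0.668 0.744 0.008 0.002] F [-0.  -1.4  0.2] T [-0.16 -0.04 -0.03] op 0.702
[186.93253773   2.74922091  41.56613483]
```

View pics/w5.png

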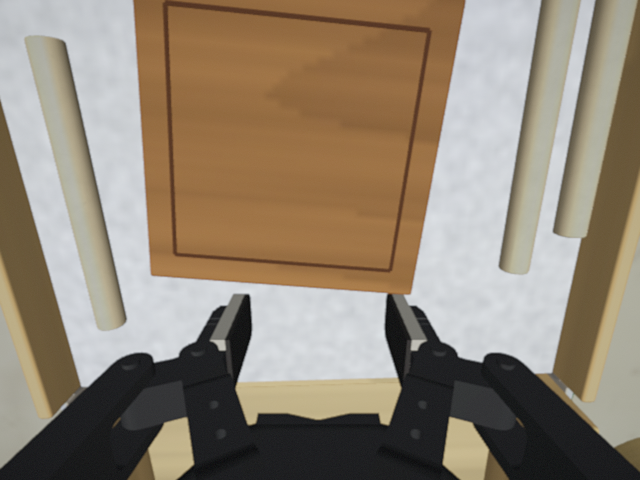

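>>> servo_tool([
  [0.4, -0.1, 0, 0, 6],
  [0.4, -0.1, 0, 0, 6],
  [0.4, 0, 0, 0, 6],
  [0.4, 0, 0, 0, 6],
  [0.4, 0, 0, 0, 6],
  [0.3, 0, 0, 0, 6],
  [0, 0, 0, 0, 6],
  [0, 0, 0, 0, 6],
])

```text
time_s: 7.15
tcp_pos: [514.6, 83.3, 41.6]
tool_rot: [0.668, 0.744, 0.008, 0.002]
force: [0.8, -0.8, -0.6]
opening: 0.703
```

Run:
```python
from h import *
s=st();print(tt(s['tcp_pos'])); 
shot('wrist','w6')
```

```text
t 7.15 tcp [514.6  83.3  41.6] q [0.668 0.744 0.008 0.002] F [ 0.8 -0.8 -0.6] T [-0.13 -0.05  0.03] op 0.703
[161.86773809   0.9390668   41.64432469]
```

View pics/w6.png

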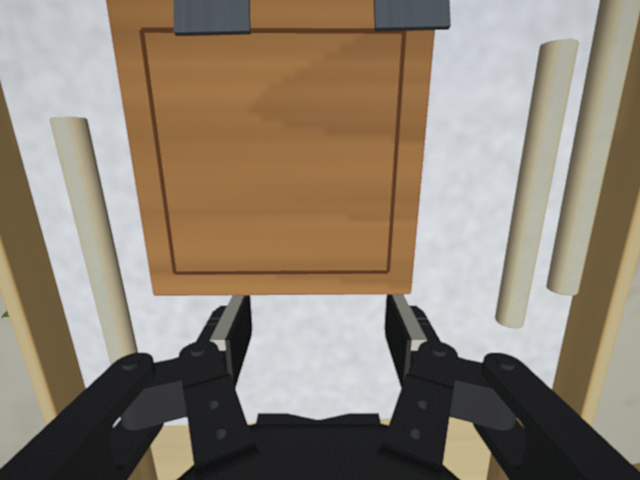

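Run:
```python
from h import *
for q in ((154,294),(411,293),(125,120),(424,120)): print(tt(unproj('wrist',q,53)).round(1))
for q in ((174,34),(250,33),(375,31),(450,28)): print('clip',tt(unproj('wrist',q,58)).round(1))
for d in manip.landmark_of('wrist','plaque'): print(d,tt(unproj('wrist',d['pixel'],46)))
```

```text
[149.6 -69.   53. ]
[152.3  40.5  53. ]
[ 79.7 -67.9  53. ]
[82. 41. 53.]
clip [ 53.7 -44.5  58. ]
clip [ 53.9 -19.7  58. ]
clip [54.  21.3 58. ]
clip [53.6 46.  58. ]
{'pixel': [279.4, 163.1], 'conf': 0.76} [ 97.11865854 -13.5392684   46.        ]
```

>>> servo_tool([
  [0.4, 0, 0, 0, 6],
  [0.4, 0, 0, 0, 6],
  [0.4, 0, 0, 0, 6],
  [0.4, 0, 0, 0, 6],
  [0.4, 0, 0, 0, 6],
  [0.4, 0, 0, 0, 6],
  [0.2, 0, 0, 0, 6],
  [0, 0, 0, 0, 6],
])

```text
time_s: 8.05
tcp_pos: [512.8, 93.4, 41.8]
tool_rot: [0.673, 0.739, 0.002, 0.008]
force: [0.1, -0.1, 0.3]
opening: 0.701
```

Run:
```python
from h import *
s=st();print(tt(s['tcp_pos'])); 
shot('wrist','w7')
```

```text
t 8.05 tcp [512.8  93.4  41.8] q [0.673 0.739 0.002 0.008] F [ 0.1 -0.1  0.3] T [ 0.05  0.04 -0.02] op 0.701
[151.66578564   0.47137239  41.83601287]
```

View pics/w7.png

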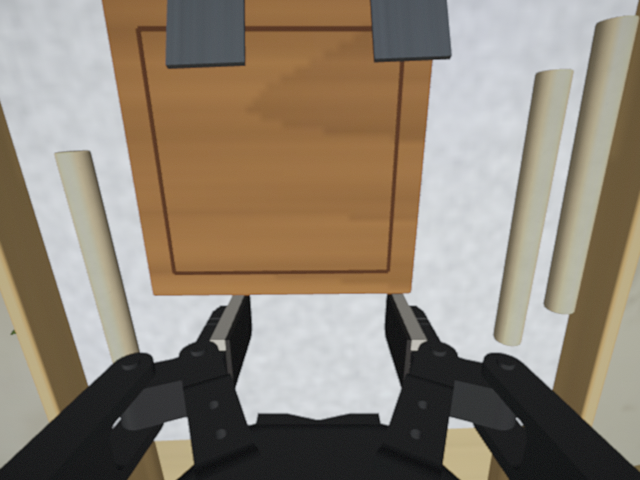

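>>> servo_tool([
  [0.5, 0, 0, 0, 6],
  [0.7, 0, 0, 0, 6],
  [0.8, 0, 0, 0, 6],
  [0.8, 0, 0, 0, 6],
  [0.8, 0, 0, 0, 6],
  [0.8, 0, 0, 0, 6],
  [0.6, 0, 0, 0, 6],
  [0.4, 0, 0, 0, 6],
])

```text
time_s: 8.9
tcp_pos: [511.7, 125.2, 42.1]
tool_rot: [0.68, 0.733, -0.005, 0.018]
force: [1.4, -14.5, 2.7]
opening: 0.701
```

Run:
```python
from h import *
s=st();print(tt(s['tcp_pos'])); 
shot('wrist','w8')
```

```text
t 8.9 tcp [511.7 125.2  42.1] q [ 0.68   0.733 -0.005  0.018] F [  1.4 -14.5   2.7] T [-3.08 -0.09  0.43] op 0.701
[119.91814512   3.40724173  42.11986021]
```

View pics/w8.png

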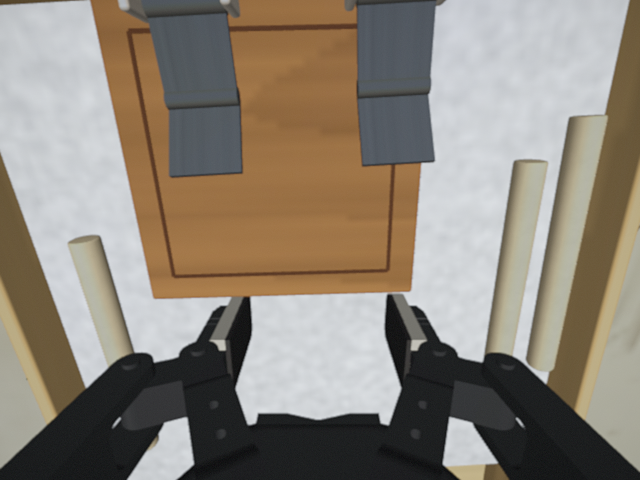

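Run:
```python
from h import *
s=st()
L=[tt(unproj('wrist',q,53)) for q in ((155,297.5),(411,291))]
print(np.round(L,1), 'yaw',(L[1][0]-L[0][0])/(L[1][1]-L[0][1]))
C=[tt(unproj('wrist',q,58)) for q in ((170,177),(242,174),(362,165),(434,162))]
print(np.round(C,1)); print('yawclip',np.polyfit([c[1] for c in C],[c[0] for c in C],1))
shot('top','top1')
im=cv2.imread('pics/top1.png')[195:355,180:430]
cv2.imwrite('pics/crop1.png',cv2.resize(im,None,fx=3.2,fy=3.2,interpolation=cv2.INTER_CUBIC))
```

```text
t 8.95 tcp [511.6 125.4  42.1] q [ 0.68   0.733 -0.005  0.018] F [  2.6 -18.    4.2] T [-3.88 -0.44  0.52] op 0.698
[[106.3 -65.9  53. ]
 [110.1  43.1  53. ]] yaw 0.03518432928728566
[[ 55.2 -47.4  58. ]
 [ 55.6 -21.4  58. ]
 [ 54.8  21.9  58. ]
 [ 55.2  47.9  58. ]]
yawclip [-3.48811338e-03  5.51838166e+01]
```

View pics/crop1.png

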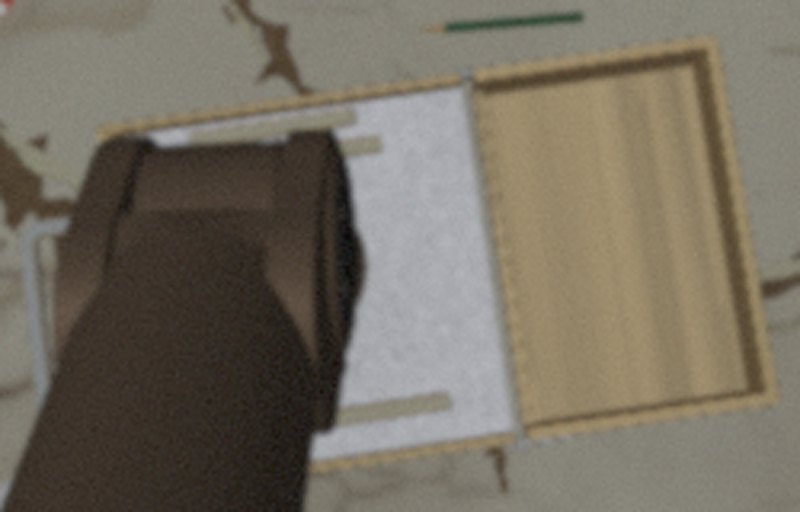

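>>> servo_tool([
  [0.4, 0, 0, -0.03, 6],
  [0.5, 0, 0, -0.05, 6],
  [0.6, 0, 0, -0.06, 6],
  [0.7, 0, 0, -0.08, 6],
  [0.8, 0, 0, -0.08, 6],
  [0.8, 0, 0, -0.08, 6],
  [0.5, 0, 0, 0, 6],
  [0.3, 0, 0, 0, 6],
])

```text
time_s: 9.8
tcp_pos: [519.1, 119.1, 43.3]
tool_rot: [0.548, 0.835, -0.02, 0.042]
force: [2.0, -5.2, -0.8]
opening: 0.699
```

Run:
```python
from h import *
s=st();print(tt(s['tcp_pos'])); 
shot('wrist','w9')
```

```text
t 9.8 tcp [519.1 119.1  43.3] q [ 0.548  0.835 -0.02   0.042] F [ 2.  -5.2 -0.8] T [-0.96 -0.35 -0.21] op 0.699
[126.9112843   10.00617259  43.25352233]
```

View pics/w9.png

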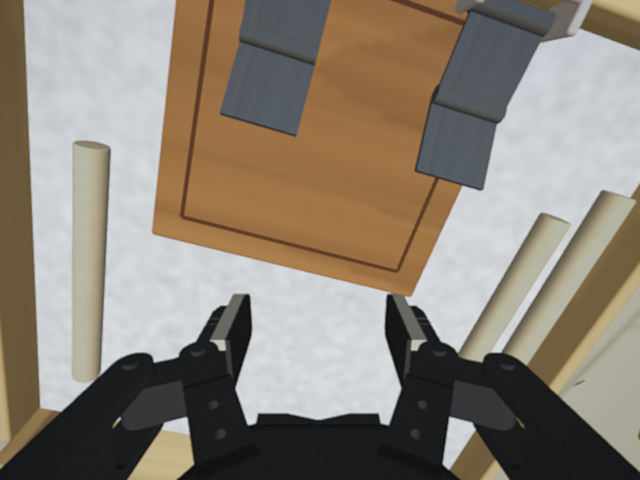

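```bash
cat > m.py <<'E'
from h import *
def m(Lp,Cp,cam='wrist'):
    L=[tt(unproj(cam,q,53)) for q in Lp]
    print(np.round(L,1), 'yaw',(L[1][0]-L[0][0])/(L[1][1]-L[0][1]))
    C=[tt(unproj(cam,q,58)) for q in Cp]
    print(np.round(C,1)); print('yawclip',np.polyfit([c[1] for c in C],[c[0] for c in C],1))
E
python3 - <<'E'
from m import *
m(((153,234),(411,296)),((221,114),(297,135),(415,171),(482,189)))
plan(tw(124,-10,42),YT,8,6)
E
```

```text
[[107.1 -64.3  53. ]
 [106.3  45.   53. ]] yaw -0.007248644476841137
[[ 54.8 -45.2  58. ]
 [ 54.3 -19.3  58. ]
 [ 54.7  24.   58. ]
 [ 54.1  50.   58. ]]
yawclip [-4.92590685e-03  5.44652348e+01]
[np.float64(0.1), np.float64(-0.23), np.float64(0.0), np.float64(0.035), 6]
[np.float64(0.09), np.float64(-0.23), np.float64(0.0), np.float64(0.035), 6]
[np.float64(0.08), np.float64(-0.24), np.float64(0.0), np.float64(0.035), 6]
[np.float64(0.08), np.float64(-0.24), np.float64(0.0), np.float64(0.035), 6]
[np.float64(0.07), np.float64(-0.24), np.float64(0.01), np.float64(0.035), 6]
[np.float64(0.06), np.float64(-0.24), np.float64(0.01), np.float64(0.035), 6]
[np.float64(0.05), np.float64(-0.25), np.float64(0.01), np.float64(0.035), 6]
[np.float64(0.04), np.float64(-0.25), np.float64(0.01), np.float64(0.035), 6]
```

>>> servo_tool([
  [-0.3, 0, 0, 0, 6],
  [-0.3, 0, -0.3, 0, 6],
  [0, 0, -1, 0, 6],
  [0, 0, -2, 0, 6],
  [0, 0, -3, 0, 6],
  [0, 0, -3, 0, 6],
  [0, 0, -2, -0.05, 6],
  [0, 0, -1, -0.1, 5],
])

```text
time_s: 10.65
tcp_pos: [513.4, 127.4, 172.9]
tool_rot: [0.481, 0.876, -0.023, 0.038]
force: [-0.0, 0.3, 0.3]
opening: 0.588
```

Run:
```python
from h import *
s=st();print(tt(s['tcp_pos']),np.round(s['joint_pos'],2)); 
shot('wrist','w10')
plan(tw(-67,0,150),P0[2],9,4)
```

```text
t 10.65 tcp [513.4 127.4 172.9] q [ 0.481  0.876 -0.023  0.038] F [-0.   0.3  0.3] T [0.07 0.06 0.03] op 0.588
[117.95733005   5.39761151 172.90882182] [-0.76  0.34  0.46  1.93 -0.08  0.89  0.3 ]
[np.float64(1.9), np.float64(0.82), np.float64(0.1), np.float64(-0.125), 4]
[np.float64(1.78), np.float64(1.05), np.float64(0.11), np.float64(-0.125), 4]
[np.float64(1.64), np.float64(1.26), np.float64(0.12), np.float64(-0.125), 4]
[np.float64(1.47), np.float64(1.46), np.float64(0.14), np.float64(-0.125), 4]
[np.float64(1.28), np.float64(1.62), np.float64(0.15), np.float64(-0.125), 4]
[np.float64(1.06), np.float64(1.77), np.float64(0.17), np.float64(-0.125), 4]
[np.float64(0.84), np.float64(1.89), np.float64(0.19), np.float64(-0.125), 4]
[np.float64(0.6), np.float64(1.97), np.float64(0.21), np.float64(-0.125), 4]
[np.float64(0.35), np.float64(2.03), np.float64(0.23), np.float64(-0.125), 4]
```

View pics/w10.png

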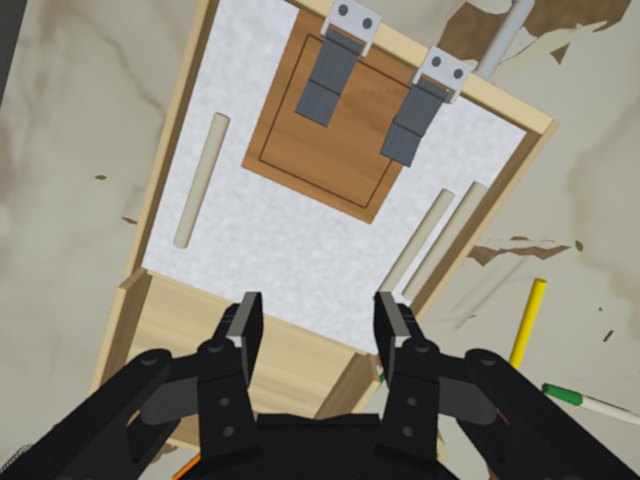

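>>> servo_tool([
  [1.9, 0.8, 0.1, -0.12, 4],
  [1.8, 1.0, 0.1, -0.12, 4],
  [1.6, 1.3, 0.1, -0.12, 4],
  [1.5, 1.5, 0.1, -0.12, 4],
  [1.3, 1.6, 0.1, -0.12, 4],
  [1.1, 1.8, 0.1, -0.12, 4],
  [0.8, 1.9, 0.1, -0.12, 4],
  [0.6, 2.0, 0.1, -0.12, 4],
])

```text
time_s: 11.5
tcp_pos: [485.8, 297.0, 155.8]
tool_rot: [0.008, 0.999, -0.036, 0.024]
force: [0.4, 0.5, -0.6]
opening: 0.47
```

>>> servo_tool([
  [0.3, 2.0, 0.1, -0.12, 4],
  [0, 0, 0, 0, 4],
  [0, 0, 0, 0, 4],
  [0, 0, 0, 0, 4],
  [0, 0, 0, 0, 4],
  [0, 0, 0, 0, 4],
  [0, 0, 0, 0, 4],
  [0, 0, 0, 0, 4],
])

```text
time_s: 12.3
tcp_pos: [480.9, 319.0, 153.2]
tool_rot: [-0.052, 0.998, -0.037, 0.021]
force: [-0.2, -0.1, -0.2]
opening: 0.467
```

Run:
```python
from h import *
s=st();print(tt(s['tcp_pos']),np.round(s['joint_pos'],2)); print(R.from_quat(s['tool_rot']).as_matrix().round(3))
shot('wrist','w11')
for d in manip.landmark_of('wrist','handle'): print(d,tt(unproj('wrist',d['pixel'],52)))
print(proj('wrist',[tw(-67,y,52) for y in (-60,0,60)]))
plan(tw(-67,0,100),P0[2],7,4)
```

```text
t 12.3 tcp [480.9 319.  153.2] q [-0.052  0.998 -0.037  0.021] F [-0.2 -0.1 -0.2] T [ 0.12  0.06 -0.01] op 0.467
[-76.1643328  -2.2018181 153.1725392] [-0.84  0.44  0.14  1.8   0.03  0.92  0.95]
[[-0.994 -0.101  0.046]
 [-0.104  0.992 -0.071]
 [-0.039 -0.075 -0.996]]
{'pixel': [324.1, 234.6], 'conf': 0.7} [-72.37931324  -0.58009159  52.        ]
[[314.47015449 153.20023323]
 [316.925781   235.32994317]
 [319.01415566 305.17672373]]
[np.float64(-0.0), np.float64(-0.07), np.float64(0.77), np.float64(-0.004), 4]
[np.float64(-0.0), np.float64(-0.07), np.float64(0.77), np.float64(-0.004), 4]
[np.float64(-0.0), np.float64(-0.07), np.float64(0.77), np.float64(-0.004), 4]
[np.float64(-0.0), np.float64(-0.07), np.float64(0.77), np.float64(-0.004), 4]
[np.float64(-0.0), np.float64(-0.08), np.float64(0.77), np.float64(-0.004), 4]
[np.float64(-0.0), np.float64(-0.08), np.float64(0.77), np.float64(-0.004), 4]
[np.float64(-0.0), np.float64(-0.08), np.float64(0.77), np.float64(-0.004), 4]
```

View pics/w11.png

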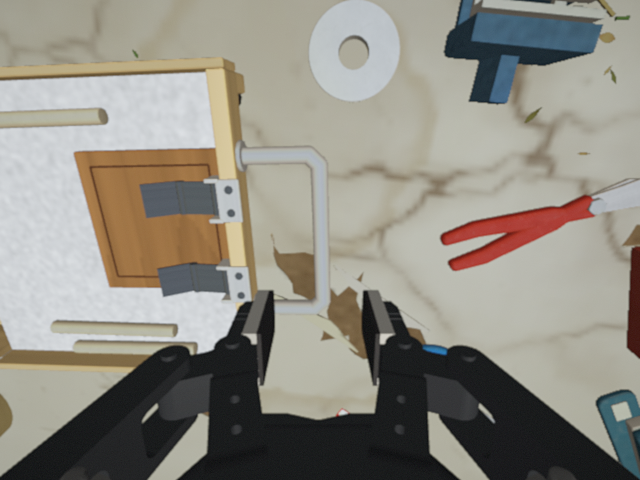

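Run:
```python
from h import *
plan(tw(-69,0,34),P0[2],14,4)
```

```text
[np.float64(0.02), np.float64(0.01), np.float64(0.85), np.float64(-0.002), 4]
[np.float64(0.02), np.float64(0.01), np.float64(0.85), np.float64(-0.002), 4]
[np.float64(0.02), np.float64(0.01), np.float64(0.85), np.float64(-0.002), 4]
[np.float64(0.02), np.float64(0.01), np.float64(0.85), np.float64(-0.002), 4]
[np.float64(0.02), np.float64(0.01), np.float64(0.85), np.float64(-0.002), 4]
[np.float64(0.02), np.float64(0.01), np.float64(0.85), np.float64(-0.002), 4]
[np.float64(0.02), np.float64(0.01), np.float64(0.85), np.float64(-0.002), 4]
[np.float64(0.02), np.float64(0.01), np.float64(0.85), np.float64(-0.002), 4]
[np.float64(0.02), np.float64(0.01), np.float64(0.85), np.float64(-0.002), 4]
[np.float64(0.02), np.float64(0.01), np.float64(0.85), np.float64(-0.002), 4]
[np.float64(0.02), np.float64(0.01), np.float64(0.85), np.float64(-0.002), 4]
[np.float64(0.02), np.float64(0.01), np.float64(0.85), np.float64(-0.002), 4]
[np.float64(0.02), np.float64(0.01), np.float64(0.85), np.float64(-0.002), 4]
[np.float64(0.02), np.float64(0.01), np.float64(0.85), np.float64(-0.002), 4]
```

>>> servo_tool([
  [0, 0, 1.5, 0, 4],
  [0, 0, 1.5, 0, 4],
  [0, 0, 1.5, 0, 4],
  [0, 0, 1.5, 0, 4],
  [0, 0, 1.0, 0, 4],
  [0, 0, 0, 0, 4],
  [0, 0, 0, 0, 4],
  [0, 0, 0, 0, 4],
])

```text
time_s: 13.2
tcp_pos: [485.5, 314.9, 82.6]
tool_rot: [-0.051, 0.998, -0.036, 0.023]
force: [0.6, -0.1, 0.5]
opening: 0.473
```

Run:
```python
from h import *
s=st();print(tt(s['tcp_pos']),np.round(s['joint_pos'],2))
shot('wrist','w12')
print(proj('wrist',[tw(-67,y,52) for y in (-60,0,60)]))
plan(tw(-69,0,34),P0[2],5,4)
```

```text
t 13.2 tcp [485.5 314.9  82.6] q [-0.051  0.998 -0.036  0.023] F [ 0.6 -0.1  0.5] T [0.05 0.06 0.02] op 0.473
[-71.55246279   1.83845922  82.61774738] [-0.82  0.52  0.13  1.86  0.02  0.77  0.96]
[[311.18856278 161.41180519]
 [314.97265267 271.73278821]
 [318.00445063 360.12152642]]
[np.float64(0.08), np.float64(0.02), np.float64(0.98), np.float64(-0.005), 4]
[np.float64(0.08), np.float64(0.02), np.float64(0.98), np.float64(-0.005), 4]
[np.float64(0.08), np.float64(0.02), np.float64(0.97), np.float64(-0.005), 4]
[np.float64(0.08), np.float64(0.02), np.float64(0.97), np.float64(-0.005), 4]
[np.float64(0.08), np.float64(0.02), np.float64(0.97), np.float64(-0.005), 4]
```

View pics/w12.png

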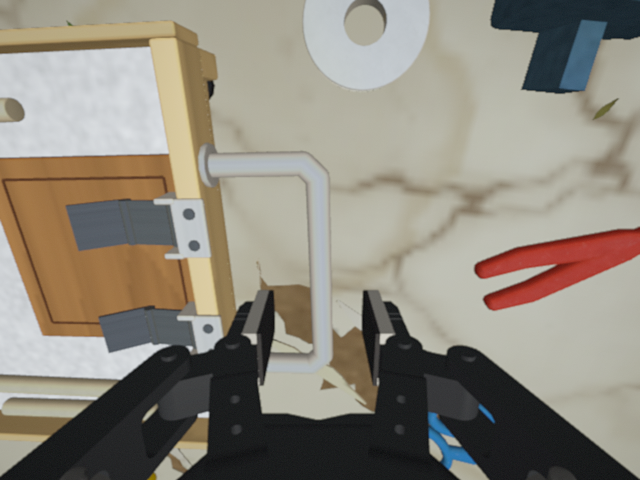

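>>> servo_tool([
  [0.1, 0, 1.0, 0, 4],
  [0.1, 0, 1.0, 0, 4],
  [0.1, 0, 1.0, 0, 4],
  [0.1, 0, 1.0, 0, 4],
  [0, 0, 0.8, 0, 4],
  [0, 0, 0, 0, 4],
  [0, 0, 0, 0, 3],
  [0, 0, 0, 0, 2],
])

```text
time_s: 14.05
tcp_pos: [483.9, 311.2, 30.7]
tool_rot: [-0.051, 0.998, -0.035, 0.023]
force: [0.0, -0.4, 0.1]
opening: 0.234
```

Run:
```python
from h import *
s=st();print(tt(s['tcp_pos']),np.round(s['joint_pos'],2))
shot('wrist','w13')
```

```text
t 14.05 tcp [483.9 311.2  30.7] q [-0.051  0.998 -0.035  0.023] F [ 0.  -0.4  0.1] T [0.08 0.05 0.01] op 0.234
[-68.07866565  -0.26645273  30.68015054] [-0.81  0.59  0.13  1.9   0.02  0.66  0.96]
```

View pics/w13.png

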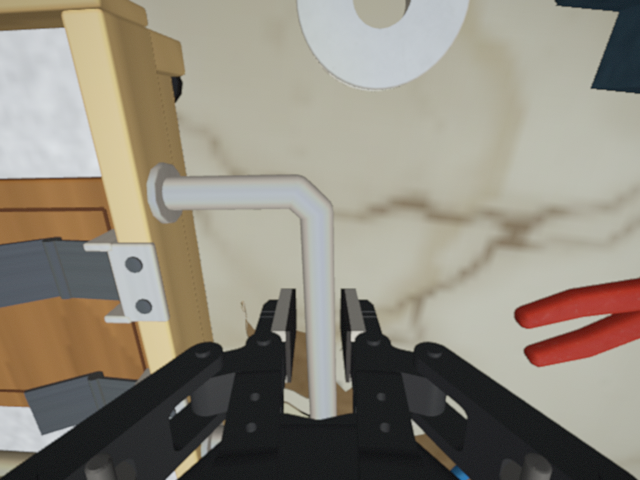

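Centred on the bar; close on it.

>>> servo_tool([
  [0, 0, 0, 0, 1],
  [0, 0, 0, 0, 0.5],
  [0, 0, 0, 0, 0],
  [0, 0, 0, 0, 0],
  [0, 0, 0, 0, 0],
  [0, 0, 0, 0, 0],
  [0, 0, 0, 0, 0],
  [0, 0, 0, 0, 0],
])

```text
time_s: 14.9
tcp_pos: [484.1, 312.2, 31.2]
tool_rot: [-0.052, 0.998, -0.035, 0.023]
force: [1.2, 1.0, -4.7]
opening: 0.114
```

Run:
```python
from h import *
s=st();print(tt(s['tcp_pos']),np.round(s['joint_pos'],2)); m=R.from_quat(s['tool_rot']).as_matrix()
# arc: bar center relative hinge: radius 299, base angle asin(12/299)
a0=np.arcsin(12/299); prev=None
for th in np.arange(0,0.81,0.1):
    x=232-299*np.cos(th+a0); z=40+299*np.sin(th+a0); P=tw(x,0,z)
    if prev is not None: print(round(th,2),np.round(P,0),'tool d cm',((P-prev)@m/10).round(2))
    prev=P
```

```text
t 14.9 tcp [484.1 312.2  31.2] q [-0.052  0.998 -0.035  0.023] F [ 1.2  1.  -4.7] T [ 0.18 -0.03  0.24] op 0.114
[-6.90563798e+01  2.43275578e-02  3.11915450e+01] [-0.81  0.59  0.13  1.9   0.02  0.65  0.96]
0.1 [485. 307.  82.] tool d cm [-0.13 -0.48 -2.95]
0.2 [485. 302. 111.] tool d cm [-0.14 -0.77 -2.88]
0.3 [486. 293. 140.] tool d cm [-0.14 -1.06 -2.79]
0.4 [488. 282. 167.] tool d cm [-0.14 -1.33 -2.67]
0.5 [490. 268. 194.] tool d cm [-0.14 -1.59 -2.53]
0.6 [492. 251. 219.] tool d cm [-0.14 -1.84 -2.35]
0.7 [494. 233. 242.] tool d cm [-0.14 -2.06 -2.16]
0.8 [497. 212. 263.] tool d cm [-0.14 -2.27 -1.94]
```

>>> servo_tool([
  [0, -0.1, -0.4, 0, 0],
  [0, -0.1, -0.7, 0, 0],
  [0, -0.15, -0.75, 0, 0],
  [0, -0.2, -0.75, 0, 0],
  [0, -0.2, -0.75, 0, 0],
  [0, -0.2, -0.75, 0, 0],
  [0, -0.1, -0.3, 0, 0],
  [0, 0, 0, 0, 0],
])

```text
time_s: 15.7
tcp_pos: [484.9, 306.2, 81.5]
tool_rot: [-0.052, 0.998, -0.032, 0.026]
force: [3.0, 2.5, -5.3]
opening: 0.118
```

```bash
cat > arc.py <<'E'
from h import *
import sys
s=st();t=tt(s['tcp_pos']); m=R.from_quat(s['tool_rot']).as_matrix(); print(t)
G=np.array(s['tcp_pos'])-19*m[:,2]; g=tt(G); print('grasp',g.round(1),'th est',round(np.arctan2(g[2]-40,232-g[0])-np.arcsin(12/299),3),'rad',np.hypot(g[2]-40,232-g[0]))
E
python3 arc.py
python3 - <<'E'
from h import *
shot('scene','s1'); shot('wrist','w14')
E
```

```text
t 15.7 tcp [484.9 306.2  81.5] q [-0.052  0.998 -0.032  0.026] F [ 3.   2.5 -5.3] T [ 0.84 -0.38  0.42] op 0.118
[-62.98321128   0.12182882  81.52812805]
grasp [-64.3  -0.8 100.5] th est 0.161 rad 302.38691061176996
```

View pics/s1.png

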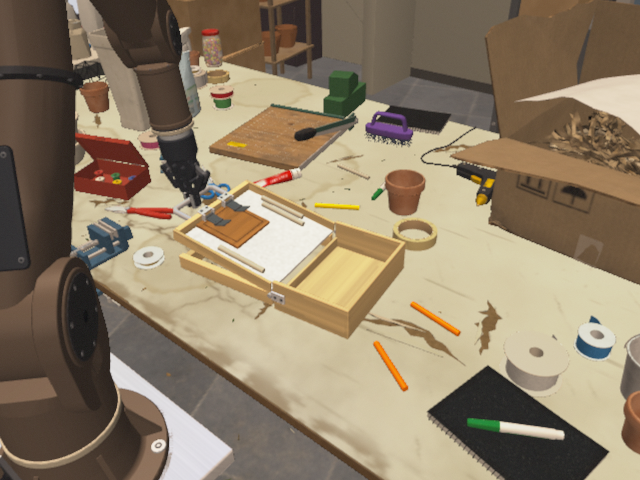

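View pics/w14.png

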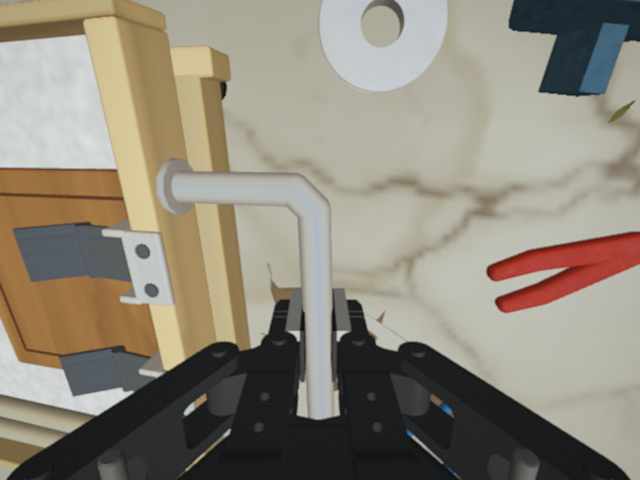

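>>> servo_tool([
  [0, -0.2, -0.6, 0, 0],
  [0, -0.3, -0.9, 0, 0],
  [0, -0.3, -0.9, 0, 0],
  [0, -0.3, -0.9, 0, 0],
  [0, -0.35, -0.9, 0, 0],
  [0, -0.4, -0.9, 0, 0],
  [0, -0.3, -0.7, 0, 0],
  [0, 0, 0, 0, 0],
])

```text
time_s: 16.6
tcp_pos: [487.5, 287.9, 140.5]
tool_rot: [-0.052, 0.998, -0.033, 0.028]
force: [2.3, 3.5, -3.1]
opening: 0.115
```

```bash
python3 arc.py
python3 - <<'E'
from h import *
shot('scene','s2'); shot('wrist','w15')
E
```

```text
t 16.6 tcp [487.5 287.9 140.5] q [-0.052  0.998 -0.033  0.028] F [ 2.3  3.5 -3.1] T [ 0.66 -0.34  0.43] op 0.115
[-44.57109628   0.32404555 140.53976996]
grasp [-45.9  -0.6 159.5] th est 0.366 rad 302.4820805770029
```

View pics/s2.png

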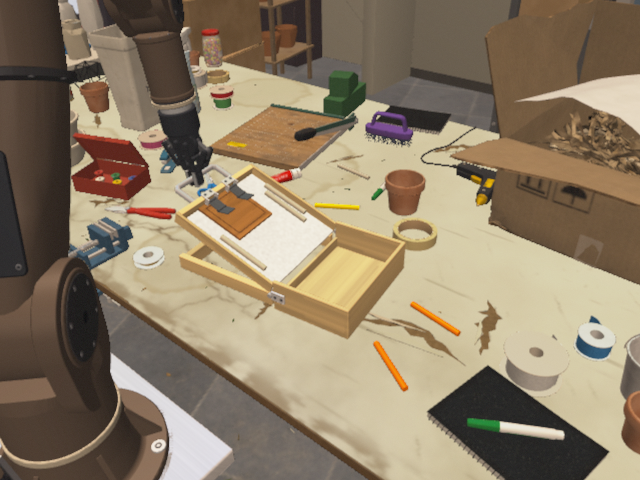

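View pics/w15.png

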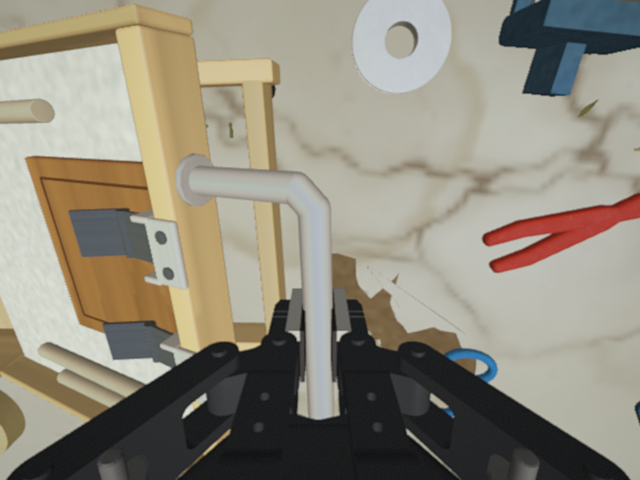

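>>> servo_tool([
  [0, -0.3, -0.5, 0, 0],
  [0, -0.45, -0.8, 0, 0],
  [0, -0.45, -0.8, 0, 0],
  [0, -0.5, -0.75, 0, 0],
  [0, -0.5, -0.75, 0, 0],
  [0, -0.5, -0.75, 0, 0],
  [0, -0.4, -0.5, 0, 0],
  [0, 0, 0, 0, 0],
])

```text
time_s: 17.5
tcp_pos: [490.9, 262.6, 188.5]
tool_rot: [-0.053, 0.998, -0.032, 0.03]
force: [3.0, 2.5, -3.1]
opening: 0.121
```

```bash
python3 arc.py
python3 - <<'E'
from h import *
shot('scene','s3')
E
```

```text
t 17.5 tcp [490.9 262.6 188.5] q [-0.053  0.998 -0.032  0.03 ] F [ 3.   2.5 -3.1] T [ 0.65 -0.35  0.34] op 0.121
[-19.00723051   0.42784004 188.46496537]
grasp [-20.3  -0.6 207.4] th est 0.546 rad 302.78619807667206
```

View pics/s3.png

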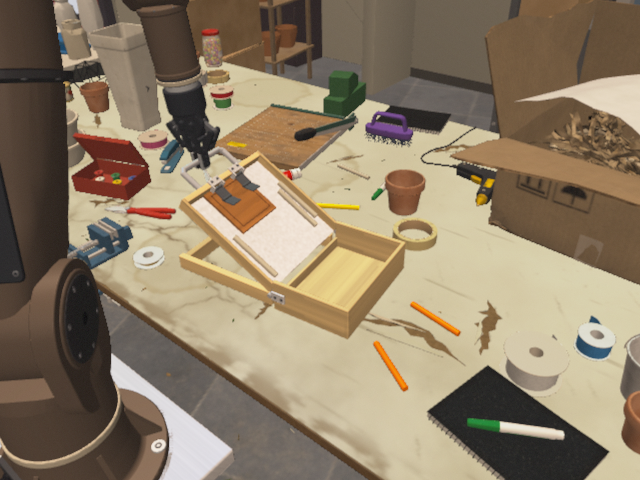

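>>> servo_tool([
  [0, -0.4, -0.5, 0, 0],
  [0, -0.6, -0.7, 0, 0],
  [0, -0.6, -0.7, 0, 0],
  [0, -0.65, -0.7, 0, 0],
  [0, -0.65, -0.65, 0, 0],
  [0, -0.7, -0.65, 0, 0],
  [0, -0.5, -0.45, 0, 0],
  [0, 0, 0, 0, 0],
])

```text
time_s: 18.35
tcp_pos: [495.5, 228.5, 231.9]
tool_rot: [-0.055, 0.997, -0.031, 0.033]
force: [2.7, 3.2, -2.9]
opening: 0.118
```

```bash
python3 arc.py
python3 - <<'E'
from h import *
shot('scene','s4')
E
```

```text
t 18.35 tcp [495.5 228.5 231.9] q [-0.055  0.997 -0.031  0.033] F [ 2.7  3.2 -2.9] T [ 0.68 -0.44  0.31] op 0.118
[ 15.44803024   0.58188133 231.87549791]
grasp [ 14.2  -0.6 250.8] th est 0.729 rad 303.1135185723727
```

View pics/s4.png

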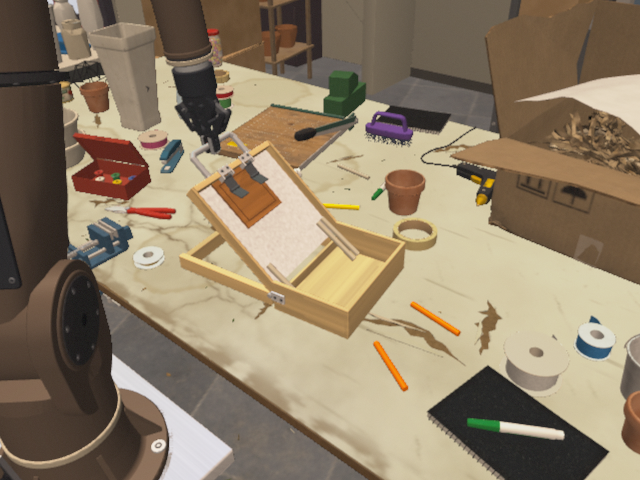

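>>> servo_tool([
  [0, -0.3, -0.3, 0, 0],
  [0, -0.5, -0.5, 0, 0],
  [0, -0.3, -0.3, 0, 0],
  [0, 0, 0, 0, 0],
  [0, 0, 0, 0, 0],
  [0, 0, 0, 0, 0],
  [0, 0, 0, 0, 0],
  [0, 0, 0, 0, 0],
])

```text
time_s: 19.2
tcp_pos: [496.3, 222.2, 238.2]
tool_rot: [-0.057, 0.997, -0.031, 0.033]
force: [5.1, 2.7, -2.9]
opening: 0.116
```

```bash
python3 arc.py
python3 - <<'E'
from h import *
shot('scene','s5');shot('top','top5')
im=cv2.imread('pics/top5.png')[195:355,180:430]
cv2.imwrite('pics/crop5.png',cv2.resize(im,None,fx=3.2,fy=3.2,interpolation=cv2.INTER_CUBIC))
E
```

```text
t 19.2 tcp [496.3 222.2 238.2] q [-0.057  0.997 -0.031  0.033] F [ 5.1  2.7 -2.9] T [ 0.95 -0.7   0.3 ] op 0.116
[ 21.72153355   0.58231033 238.1719082 ]
grasp [ 20.4  -0.6 257.1] th est 0.758 rad 303.12300161398355
```

View pics/s5.png

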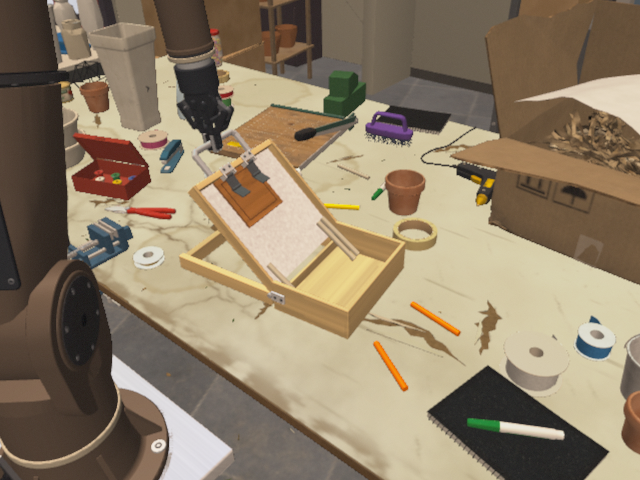

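View pics/crop5.png

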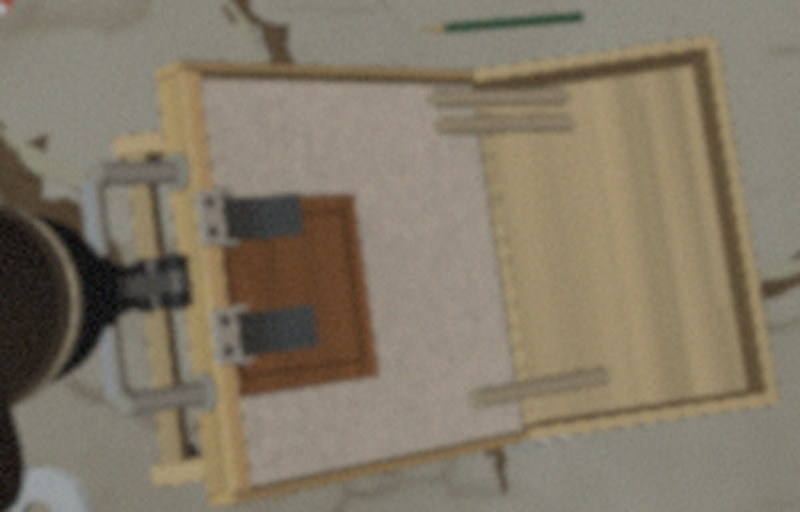

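>>> servo_tool([
  [0, -0.5, -0.45, 0, 0],
  [0, -0.8, -0.65, 0, 0],
  [0, -0.8, -0.65, 0, 0],
  [0, -0.8, -0.6, 0, 0],
  [0, -0.7, -0.5, 0, 0],
  [0, 0, 0, 0, 0],
  [0, 0, 0, 0, 0],
  [0, 0, 0, 0, 0],
])

```text
time_s: 20.1
tcp_pos: [500.4, 191.5, 265.2]
tool_rot: [-0.059, 0.997, -0.032, 0.034]
force: [5.2, 2.1, -1.3]
opening: 0.117
```

```bash
python3 arc.py
python3 - <<'E'
from h import *
shot('scene','s6');shot('top','top6')
im=cv2.imread('pics/top6.png')[195:355,180:430]
a=cv2.resize(im,None,fx=3.2,fy=3.2,interpolation=cv2.INTER_CUBIC)
cv2.imwrite('pics/crop6.png',a)
cv2.imwrite('pics/s6c.png',cv2.resize(cv2.imread('pics/s6.png')[120:340,160:420],None,fx=2.5,fy=2.5,interpolation=cv2.INTER_CUBIC))
E
```

```text
t 20.1 tcp [500.4 191.5 265.2] q [-0.059  0.997 -0.032  0.034] F [ 5.2  2.1 -1.3] T [ 0.77 -0.74  0.23] op 0.117
[ 52.74445949   0.70034045 265.1664969 ]
grasp [ 51.5  -0.5 284.1] th est 0.894 rad 303.5990714336104
```

View pics/s6c.png

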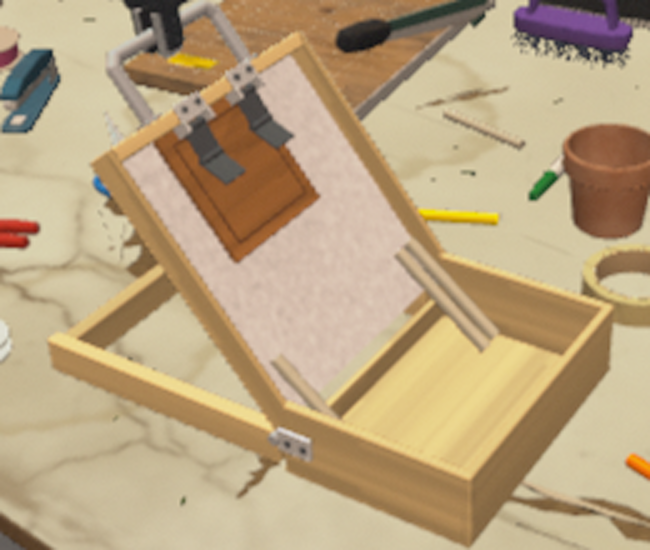

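View pics/crop6.png

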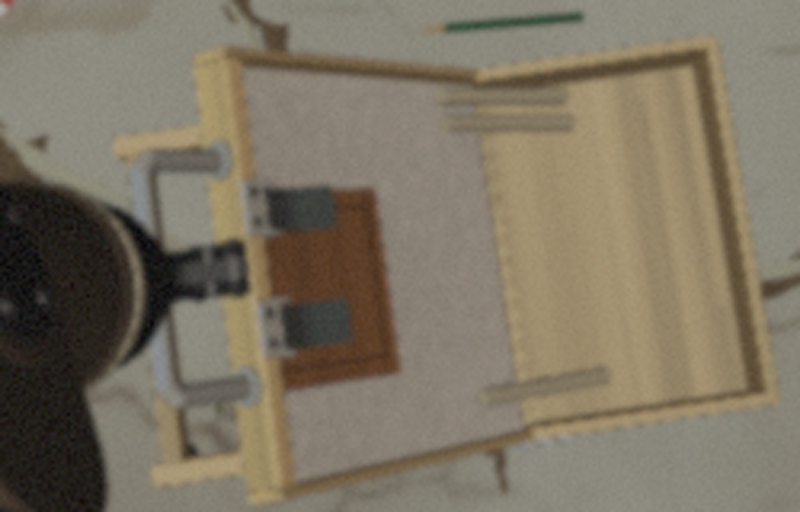

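>>> servo_tool([
  [0, -0.6, -0.4, 0, 0],
  [0, -0.8, -0.5, 0, 0],
  [0, -0.9, -0.45, 0, 0],
  [0, -0.9, -0.45, 0, 0],
  [0, -0.9, -0.4, 0, 0],
  [0, -0.6, -0.2, 0, 0],
  [0, 0, 0, 0, 0],
  [0, 0, 0, 0, 0],
])

```text
time_s: 21.0
tcp_pos: [505.4, 154.7, 289.0]
tool_rot: [-0.063, 0.997, -0.029, 0.035]
force: [4.4, 3.3, -2.1]
opening: 0.117
```

```bash
python3 arc.py
cat > look.py <<'E'
from h import *
import sys
n=sys.argv[1]
shot('scene','s'+n);shot('top','top'+n)
a=cv2.resize(cv2.imread(f'pics/top{n}.png')[195:355,180:430],(500,320),interpolation=cv2.INTER_CUBIC)
b=cv2.resize(cv2.imread(f'pics/s{n}.png')[140:340,160:420],(416,320),interpolation=cv2.INTER_CUBIC)
b=cv2.resize(b,(300,231)); b=cv2.copyMakeBorder(b,0,89,0,0,cv2.BORDER_CONSTANT)
cv2.imwrite(f'pics/look{n}.png',cv2.hconcat([a,b]))
E
python3 look.py 7
```

```text
t 21.0 tcp [505.4 154.7 289. ] q [-0.063  0.997 -0.029  0.035] F [ 4.4  3.3 -2.1] T [ 1.19 -0.64  0.15] op 0.117
[ 89.87898975   0.91885178 288.96843739]
grasp [ 8.870e+01 -3.000e-01  3.079e+02] th est 1.039 rad 303.8132271653122
```

View pics/look7.png

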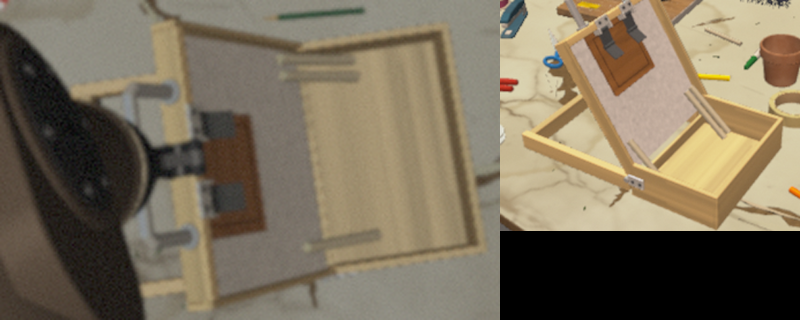

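Run:
```python
from h import *
print('trough',tt([527.5,-59.7,10]))
c=lambda u,v:(u/2+180,v/2+195)
for f,t in (((360,62),(283,63)),((358,76),(281,76)),((381,234),(305,248))):
    F=tt(unproj('top',c(*f),18)); print('front',F.round(0))
    # tail: solve height so length=110
    for z in range(20,130,2):
        T=tt(unproj('top',c(*t),z))
        if np.linalg.norm(T-F)>110: break
    print('tail',T.round(0),'mid',((T+F)/2).round(0),'ang',np.arcsin((T[2]-F[2])/110))
# inner trough walls on floor from top image crop0
k=lambda u,v:(u/3.2+180,v/3.2+195)
for q in ((690,65),(742,390)): print('far wall floor',tt(unproj('top',k(*q),10)).round(0))
```

```text
trough [305.3310447   -4.65544201  10.        ]
front [304.  99.  18.]
tail [219.  99.  88.] mid [262.  99.  53.] ang 0.6897750007854997
front [300.  84.  18.]
tail [215.  85.  90.] mid [257.  85.  54.] ang 0.7135812312903124
front [298. -88.  18.]
tail [214. -89.  90.] mid [256. -88.  54.] ang 0.7135812312903124
far wall floor [387. 113.  10.]
far wall floor [ 385. -111.   10.]
```

>>> servo_tool([
  [0, 1.2, 0.6, 0, 0],
  [0, 1.2, 0.7, 0, 0],
  [0, 0, 0, 0, 0],
  [0, -2.6, -1.5, 0, 0],
  [0, 0, 0, 0, 0],
  [0, 1.2, 0.7, 0, 0],
  [0, -2.5, -1.4, 0, 0],
  [0, 0, 0, 0, 0],
])

```text
time_s: 21.9
tcp_pos: [506.1, 149.3, 292.2]
tool_rot: [-0.067, 0.997, -0.03, 0.034]
force: [-4.4, 5.0, 8.1]
opening: 0.115
```

```bash
python3 arc.py; python3 look.py 8
```

```text
t 21.9 tcp [506.1 149.3 292.2] q [-0.067  0.997 -0.03   0.034] F [-4.4  5.   8.1] T [ 1.08  0.8  -0.13] op 0.115
[ 95.31197659   0.95923517 292.20217624]
grasp [ 9.410e+01 -3.000e-01  3.111e+02] th est 1.06 rad 304.1836824996535
```

View pics/look8.png

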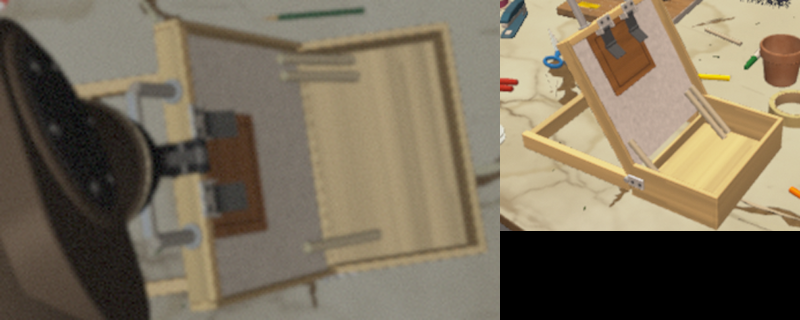

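>>> servo_tool([
  [0, 0.8, 0.4, 0, 0],
  [0, 1.1, 0.6, 0, 0],
  [0, 1.1, 0.6, 0, 0],
  [0, 1.1, 0.65, 0, 0],
  [0, 1.1, 0.7, 0, 0],
  [0, 1.1, 0.75, 0, 0],
  [0, 1.0, 0.75, 0, 0],
  [0, 0.5, 0.4, 0, 0],
])

```text
time_s: 22.8
tcp_pos: [494.7, 233.1, 230.5]
tool_rot: [-0.071, 0.997, -0.032, 0.031]
force: [2.4, 0.9, -1.5]
opening: 0.113
```

```bash
python3 arc.py; python3 look.py 9
```

```text
t 22.8 tcp [494.7 233.1 230.5] q [-0.071  0.997 -0.032  0.031] F [ 2.4  0.9 -1.5] T [-0.12 -0.47 -0.09] op 0.113
[ 10.70031799   0.45546783 230.54542458]
grasp [  9.4  -0.6 249.5] th est 0.715 rad 305.6442251498389
```

View pics/look9.png

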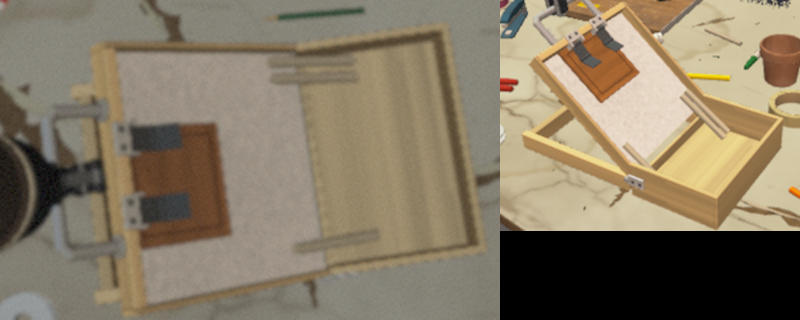

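>>> servo_tool([
  [0, 0.5, 0.7, 0, 0],
  [0, 0.65, 0.9, 0, 0],
  [0, 0.65, 0.9, 0, 0],
  [0, 0.65, 0.9, 0, 0],
  [0, 0.6, 0.95, 0, 0],
  [0, 0.55, 0.95, 0, 0],
  [0, 0.5, 0.95, 0, 0],
  [0, 0.25, 0.5, 0, 0],
])

```text
time_s: 23.7
tcp_pos: [488.4, 281.3, 159.4]
tool_rot: [-0.072, 0.997, -0.027, 0.029]
force: [-1.9, 3.9, 0.4]
opening: 0.112
```

```bash
python3 arc.py; python3 look.py 10
```

```text
t 23.7 tcp [488.4 281.3 159.4] q [-0.072  0.997 -0.027  0.029] F [-1.9  3.9  0.4] T [ 0.32  0.16 -0.13] op 0.112
[-37.83050827   0.35743781 159.35003406]
grasp [-38.9  -0.7 178.3] th est 0.432 rad 304.1550221038706
```

View pics/look10.png

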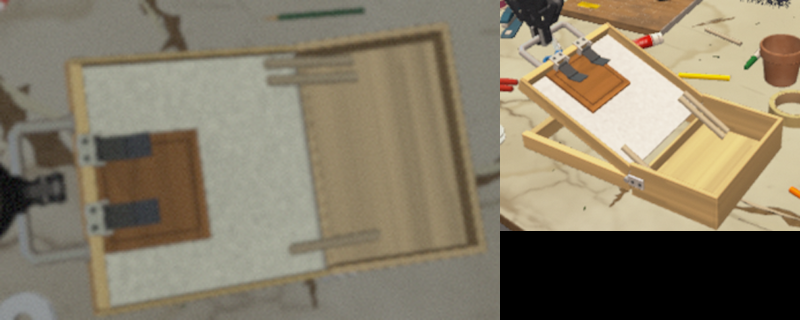

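>>> servo_tool([
  [0, 0.3, 0.6, 0, 0],
  [0, 0.4, 0.9, 0, 0],
  [0, 0.35, 0.9, 0, 0],
  [0, 0.35, 0.9, 0, 0],
  [0, 0.3, 0.9, 0, 0],
  [0, 0.25, 0.8, 0, 0],
  [0, 0.2, 0.6, 0, 0],
  [0, 0.1, 0.3, 0, 0],
])

```text
time_s: 24.6
tcp_pos: [485.3, 304.1, 96.2]
tool_rot: [-0.073, 0.997, -0.025, 0.027]
force: [-2.6, 3.6, -0.8]
opening: 0.111
```

```bash
python3 arc.py; python3 look.py 11
```

```text
t 24.6 tcp [485.3 304.1  96.2] q [-0.073  0.997 -0.025  0.027] F [-2.6  3.6 -0.8] T [ 0.2   0.33 -0.2 ] op 0.111
[-60.85372303   0.20048344  96.17304623]
grasp [-61.9  -0.8 115.1] th est 0.21 rad 303.31518894987755
```

View pics/look11.png

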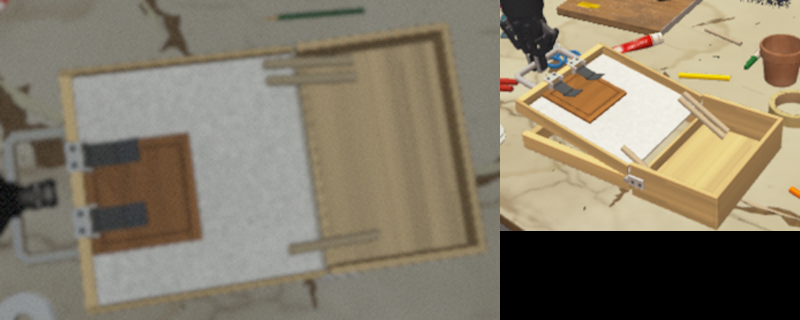

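>>> servo_tool([
  [0, 0.15, 0.6, 0, 0],
  [0, 0.15, 0.8, 0, 0],
  [0, 0.15, 0.8, 0, 0],
  [0, 0.15, 0.8, 0, 0],
  [0, 0.1, 0.6, 0, 0],
  [0, 0.1, 0.5, 0, 0],
  [0, 0.05, 0.3, 0, 0],
  [0, 0, 0.2, 0, 0],
])

```text
time_s: 25.5
tcp_pos: [484.3, 311.7, 49.9]
tool_rot: [-0.073, 0.997, -0.024, 0.025]
force: [-3.1, 5.0, -3.4]
opening: 0.118
```

```bash
python3 arc.py
```

```text
t 25.5 tcp [484.3 311.7  49.9] q [-0.073  0.997 -0.024  0.025] F [-3.1  5.  -3.4] T [ 0.75  0.71 -0.13] op 0.118
[-68.54531538   0.22872282  49.90153393]
grasp [-69.5  -0.7  68.9] th est 0.055 rad 302.88588751909435
```

>>> servo_tool([
  [0, -0.05, 0.3, 0, 0],
  [0, -0.05, 0.3, 0, 0],
  [0, -0.05, 0.3, 0, 0],
  [0, 0, 0.3, 0, 0],
  [0, 0, 0.3, 0, 0],
  [0, 0, 0.2, 0, 0],
  [0, 0, 0.2, 0, 0],
  [0, 0, 0.2, 0, 0],
])

```text
time_s: 26.3
tcp_pos: [484.3, 312.9, 33.7]
tool_rot: [-0.074, 0.997, -0.021, 0.025]
force: [-11.7, -2.1, 26.4]
opening: 0.113
```

```bash
python3 arc.py; python3 look.py 12
```

```text
t 26.3 tcp [484.3 312.9  33.7] q [-0.074  0.997 -0.021  0.025] F [-11.7  -2.1  26.4] T [-0.57  2.19 -0.26] op 0.113
[-69.73224451   0.31930798  33.69344914]
grasp [-70.6  -0.6  52.7] th est 0.002 rad 302.8606022908988
```

View pics/look12.png

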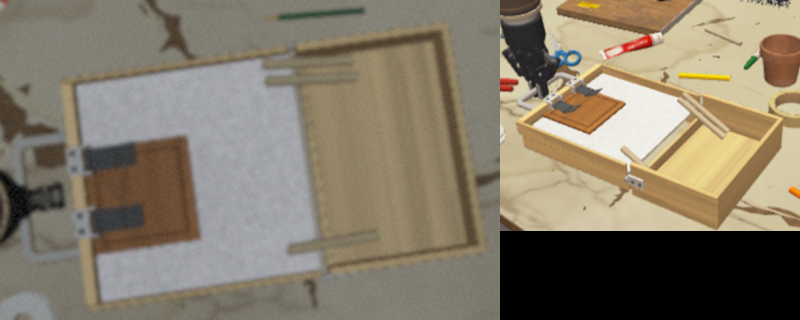

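>>> servo_tool([
  [0, 0, -0.1, 0, 1.5],
  [0, 0, 0, 0, 2.5],
  [0, 0, 0, 0, 4],
  [0, 0, 0, 0, 4],
  [0, 0, 0, 0, 4],
  [0, 0, -1, 0, 4],
  [0, 0, -2, 0, 4],
  [0, 0, -3, 0, 4],
])

```text
time_s: 27.2
tcp_pos: [482.1, 310.3, 95.1]
tool_rot: [-0.072, 0.997, -0.025, 0.024]
force: [0.5, 0.7, -0.5]
opening: 0.471
```

>>> servo_tool([
  [0, 0, -3, 0, 4],
  [0, 0, -3, 0, 4],
  [0, 0, -3, 0, 4],
  [0, 0, -1.5, 0, 4],
  [0, 0, 0, 0, 4],
  [0, 0, 0, 0, 4],
  [0, 0, 0, 0, 4],
  [0, 0, 0, 0, 4],
])

```text
time_s: 28.0
tcp_pos: [476.5, 315.3, 209.3]
tool_rot: [-0.072, 0.997, -0.023, 0.026]
force: [0.2, 0.2, -0.1]
opening: 0.466
```

```bash
python3 arc.py; python3 look.py 13
python3 - <<'E'
from h import *
shot('wrist','w20')
c=lambda u,v:(u/2+180,v/2+195)
for f,t in (((356,60),(264,64)),((357,75),(266,79)),((379,234),(289,249))):
    F=tt(unproj('top',c(*f),18)); print('front',F.round(0))
    for z in range(20,130,2):
        T=tt(unproj('top',c(*t),z))
        if np.linalg.norm(T-F)>110: break
    print('tail',T.round(0),'mid',((T+F)/2).round(0))
E
```

```text
t 28.0 tcp [476.5 315.3 209.3] q [-0.072  0.997 -0.023  0.026] F [ 0.2  0.2 -0.1] T [ 0.05  0.06 -0.02] op 0.466
[-73.0725727   -7.06685202 209.30034472]
grasp [-74.   -8.  228.3] th est 0.511 rad 359.2831596911567
front [300. 102.  18.]
tail [200. 105.  64.] mid [250. 103.  41.]
front [299.  86.  18.]
tail [199.  88.  66.] mid [249.  87.  42.]
front [296. -88.  18.]
tail [198. -88.  70.] mid [247. -88.  44.]
```

View pics/look13.png

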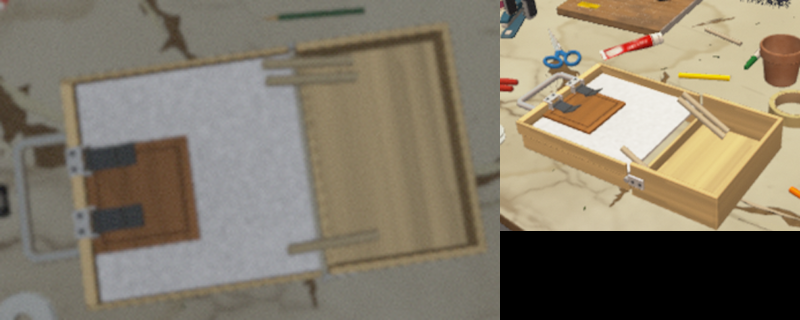

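View pics/w20.png

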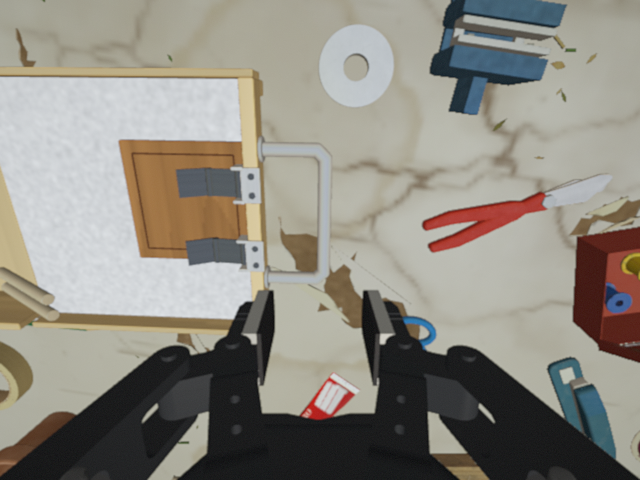

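Run:
```python
from h import *
plan(tw(168,95,110),P0[2],8,0)
```

```text
[np.float64(-1.16), np.float64(-2.97), np.float64(1.45), np.float64(0.002), 0]
[np.float64(-1.17), np.float64(-2.96), np.float64(1.45), np.float64(0.002), 0]
[np.float64(-1.17), np.float64(-2.96), np.float64(1.45), np.float64(0.002), 0]
[np.float64(-1.18), np.float64(-2.96), np.float64(1.45), np.float64(0.002), 0]
[np.float64(-1.18), np.float64(-2.96), np.float64(1.45), np.float64(0.002), 0]
[np.float64(-1.19), np.float64(-2.95), np.float64(1.45), np.float64(0.002), 0]
[np.float64(-1.19), np.float64(-2.95), np.float64(1.45), np.float64(0.002), 0]
[np.float64(-1.2), np.float64(-2.95), np.float64(1.45), np.float64(0.002), 0]
```

>>> servo_tool([
  [-1.2, -3, 1.0, 0, 0],
  [-1.2, -3, 1.4, 0, 0],
  [-1.2, -3, 1.4, 0, 0],
  [-1.2, -3, 1.4, 0, 0],
  [-1.2, -3, 1.4, 0, 0],
  [-1.2, -3, 1.4, 0, 0],
  [-1.2, -2.6, 1.0, 0, 0],
  [0, 0, 0, 0, 0],
])

```text
time_s: 28.95
tcp_pos: [597.1, 114.7, 127.4]
tool_rot: [-0.074, 0.997, -0.024, 0.025]
force: [-0.1, -0.8, -0.5]
opening: -0.002
```

Run:
```python
from h import *
manip.get_image('top');manip.get_image('top')
s=st(); print(tt(s['tcp_pos'])); shot('wrist','w21')
plan(tw(168,95,56),P0[2],5,0)
for z in (60,66,70): print(proj('wrist',[tw(199,y,z) for y in (88,105)]))
print(proj('wrist',[tw(x,95,56) for x in (168,183)]))
```

```text
t 29.05 tcp [595.6 119.3 128.1] q [-0.077  0.997 -0.022  0.024] F [ 0.2  0.8 -0.4] T [0.06 0.11 0.03] op -0.001
[136.59900993  85.84305111 128.05330191]
[np.float64(-0.1), np.float64(-0.59), np.float64(1.49), np.float64(0.005), 0]
[np.float64(-0.1), np.float64(-0.59), np.float64(1.49), np.float64(0.005), 0]
[np.float64(-0.1), np.float64(-0.59), np.float64(1.49), np.float64(0.005), 0]
[np.float64(-0.11), np.float64(-0.59), np.float64(1.49), np.float64(0.005), 0]
[np.float64(-0.11), np.float64(-0.59), np.float64(1.49), np.float64(0.005), 0]
[[227.57925632 247.53735123]
 [229.2892911  270.61036899]]
[[224.87622296 251.08623734]
 [226.69950579 274.62818242]]
[[222.99766614 253.55264574]
 [224.90162685 277.41742604]]
[[275.25911375 256.7047101 ]
 [253.30381396 255.77338788]]
```

View pics/w21.png

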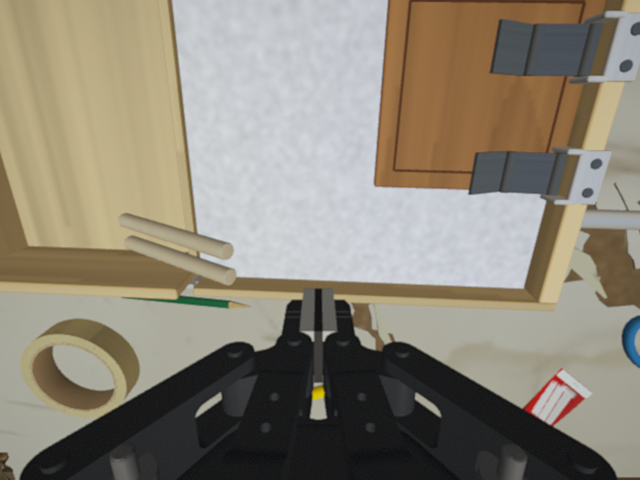

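>>> servo_tool([
  [-0.15, -0.6, 1.4, 0, 0],
  [-0.15, -0.6, 1.4, 0, 0],
  [-0.1, -0.6, 1.4, 0, 0],
  [-0.1, -0.4, 1.4, 0, 0],
  [-0.1, -0.3, 1.0, 0, 0],
  [0, 0, 0, 0, 0],
  [0, 0, 0, 0, 0],
  [0, 0, 0, 0, 0],
])

```text
time_s: 29.9
tcp_pos: [607.8, 96.8, 57.4]
tool_rot: [-0.081, 0.996, -0.021, 0.024]
force: [0.6, 0.1, 1.4]
opening: 0.0
```

Run:
```python
from h import *
s=st(); print(tt(s['tcp_pos'])); shot('wrist','w22')
plan(tw(166,95,56),P0[2],1,0)
```

```text
t 29.9 tcp [607.8  96.8  57.4] q [-0.081  0.996 -0.021  0.024] F [0.6 0.1 1.4] T [-0.01  0.04 -0.  ] op 0.0
[160.44137696  95.04793166  57.36638439]
[np.float64(0.05), np.float64(-0.55), np.float64(0.18), np.float64(0.032), 0]
```

View pics/w22.png

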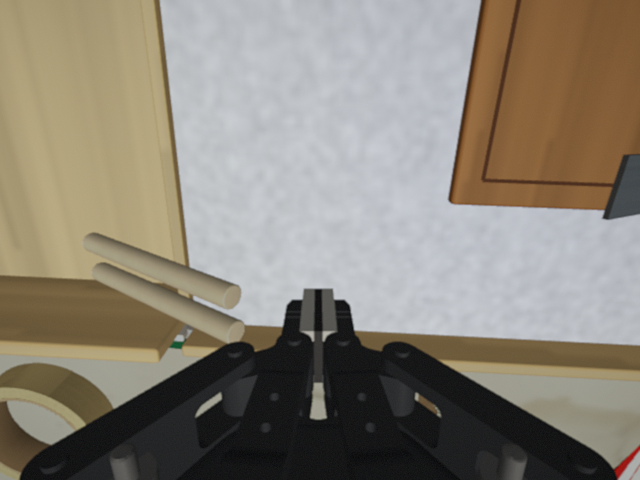

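>>> servo_tool([
  [0, -0.5, 0, 0, 0],
  [0, -0.7, 0, 0, 0],
  [0, -0.7, 0, 0, 0],
  [0, -0.7, 0, 0, 0],
  [0, -0.7, 0, 0, 0],
  [0, -0.6, 0, 0, 0],
  [0, 0, 0, 0, 0],
  [0, 0, 0, 0, 0],
])

```text
time_s: 30.75
tcp_pos: [616.0, 54.2, 61.6]
tool_rot: [-0.08, 0.996, -0.021, 0.026]
force: [1.2, 0.1, -0.7]
opening: -0.002
```

Run:
```python
from h import *
s=st(); print(tt(s['tcp_pos'])); shot('wrist','w23')
```

```text
t 30.75 tcp [616.   54.2  61.6] q [-0.08   0.996 -0.021  0.026] F [ 1.2  0.1 -0.7] T [0.03 0.05 0.03] op -0.002
[203.69443455  97.70643111  61.61914894]
```

View pics/w23.png

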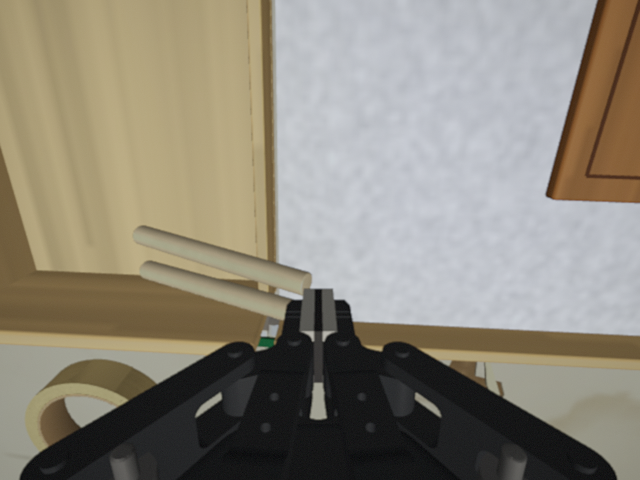

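>>> servo_tool([
  [0.3, 0.1, 0.3, 0, 0],
  [0.1, -0.3, 0.2, 0, 0],
  [0, -0.7, 0.1, 0, 0],
  [0, -0.7, 0.1, 0, 0],
  [0, -0.7, 0.1, 0, 0],
  [0, -0.5, 0, 0, 0],
  [0, 0, 0, 0, 0],
  [0, 0, 0, 0, 0],
])

```text
time_s: 31.6
tcp_pos: [616.7, 23.4, 53.7]
tool_rot: [-0.08, 0.996, -0.021, 0.025]
force: [-0.6, -0.8, 0.2]
opening: 0.002
```

Run:
```python
from h import *
s=st(); print(tt(s['tcp_pos'])); shot('wrist','w24')
```

```text
t 31.6 tcp [616.7  23.4  53.7] q [-0.08   0.996 -0.021  0.025] F [-0.6 -0.8  0.2] T [0.06 0.05 0.02] op 0.002
[234.39389233  94.46607168  53.68271135]
```

View pics/w24.png

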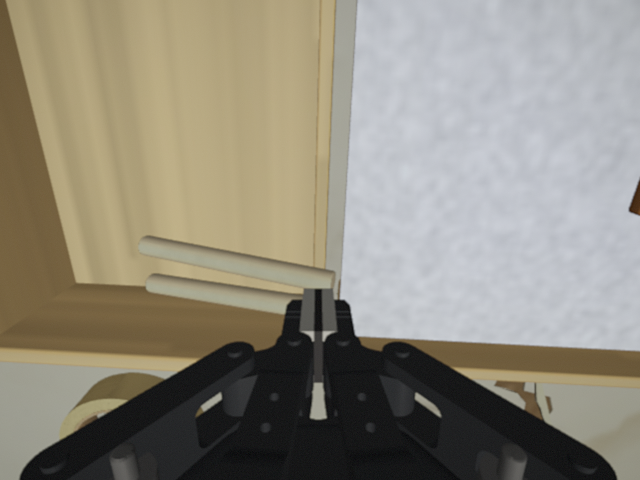

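>>> servo_tool([
  [0, 0.2, -0.5, 0, 0],
  [0, 0.3, -2, 0, 0],
  [0, 0.5, -3, 0, 0],
  [0.5, 1.0, -2, 0, 0],
  [2, 1.5, 0, 0, 0],
  [3, 1.0, 0, 0, 0],
  [3, 0.6, 0, 0, 0],
  [3, 0.5, 0, 0, 0],
])

```text
time_s: 32.45
tcp_pos: [490.6, 68.5, 126.1]
tool_rot: [-0.082, 0.996, -0.02, 0.029]
force: [0.1, -0.5, -0.1]
opening: -0.004
```

```bash
python3 look.py 14
python3 - <<'E'
from h import *
s=st(); print(tt(s['tcp_pos']),np.round(s['joint_pos'],2)); 
plan(tw(158,-88,110),P0[2],4,0)
E
```

```text
t 32.55 tcp [487.2  68.1 125.5] q [-0.082  0.996 -0.02   0.027] F [0.7 0.1 0.3] T [ 0.06 -0.01  0.06] op 0.002
[173.45857509 -28.17049579 125.5435102 ] [-0.41  0.32  0.15  2.07  0.    0.71  1.47]
[np.float64(1.5), np.float64(0.46), np.float64(0.29), np.float64(0.009), 0]
[np.float64(1.5), np.float64(0.44), np.float64(0.3), np.float64(0.009), 0]
[np.float64(1.51), np.float64(0.43), np.float64(0.3), np.float64(0.009), 0]
[np.float64(1.51), np.float64(0.42), np.float64(0.3), np.float64(0.009), 0]
```

View pics/look14.png

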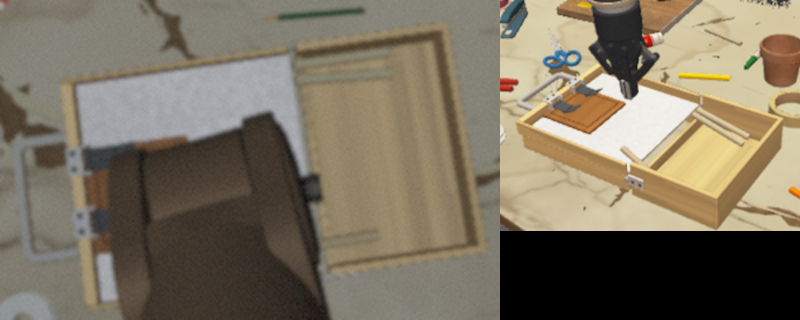

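Sticks a and b now lie well inside the trough. Next, stick c.

>>> servo_tool([
  [1.5, 0.4, 0.3, 0, 0],
  [1.5, 0.4, 0.3, 0, 0],
  [1.5, 0.4, 0.3, 0, 0],
  [1.5, 0.4, 0.3, 0, 0],
  [0, 0, 0, 0, 0],
  [0, 0, 0, 0, 0],
  [0, 0, 0, 0, 0],
  [0, 0, 0, 0, 0],
])

```text
time_s: 33.35
tcp_pos: [430.2, 77.0, 113.3]
tool_rot: [-0.084, 0.996, -0.019, 0.031]
force: [0.8, 0.9, -0.1]
opening: -0.003
```

Run:
```python
from h import *
s=st(); print(tt(s['tcp_pos'])); shot('wrist','w25')
print(proj('wrist',[tw(196,-88,68)]))
plan(tw(160,-88,56),P0[2],5,0)
```

```text
t 33.35 tcp [430.2  77.  113.3] q [-0.084  0.996 -0.019  0.031] F [ 0.8  0.9 -0.1] T [0.1  0.05 0.03] op -0.003
[157.2751847  -83.63222759 113.27309184]
[[257.11459637 252.47516373]]
[np.float64(0.16), np.float64(-0.0), np.float64(1.14), np.float64(0.008), 0]
[np.float64(0.16), np.float64(-0.0), np.float64(1.14), np.float64(0.008), 0]
[np.float64(0.16), np.float64(-0.0), np.float64(1.14), np.float64(0.008), 0]
[np.float64(0.16), np.float64(-0.0), np.float64(1.14), np.float64(0.008), 0]
[np.float64(0.16), np.float64(-0.01), np.float64(1.14), np.float64(0.008), 0]
```

View pics/w25.png

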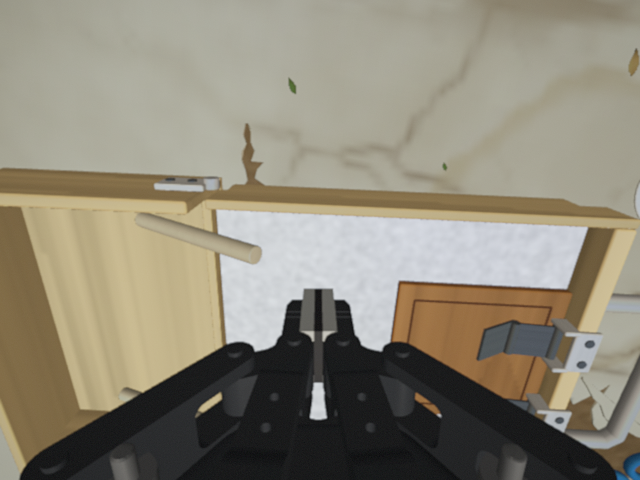

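>>> servo_tool([
  [0.15, 0, 1.1, 0, 0],
  [0.15, 0, 1.2, 0, 0],
  [0.15, 0, 1.2, 0, 0],
  [0.15, 0, 1.2, 0, 0],
  [0.15, 0, 1.0, 0, 0],
  [0, 0, 0, 0, 0],
  [0, 0, 0, 0, 0],
  [0, -0.3, 0, 0, 0],
])

```text
time_s: 34.2
tcp_pos: [432.2, 71.2, 55.6]
tool_rot: [-0.083, 0.996, -0.018, 0.034]
force: [-0.4, -0.1, 0.1]
opening: 0.005
```

Run:
```python
from h import *
s=st(); print(tt(s['tcp_pos'])); shot('wrist','w26')
plan(tw(200,-88,57),P0[2],6,0)
```

```text
t 34.2 tcp [432.2  71.2  55.6] q [-0.083  0.996 -0.018  0.034] F [-0.4 -0.1  0.1] T [0.05 0.06 0.02] op 0.005
[163.27747313 -82.30872014  55.55020297]
[np.float64(0.12), np.float64(-0.6), np.float64(-0.0), np.float64(0.006), 0]
[np.float64(0.11), np.float64(-0.6), np.float64(-0.0), np.float64(0.006), 0]
[np.float64(0.11), np.float64(-0.6), np.float64(-0.0), np.float64(0.006), 0]
[np.float64(0.11), np.float64(-0.6), np.float64(-0.0), np.float64(0.006), 0]
[np.float64(0.1), np.float64(-0.6), np.float64(-0.0), np.float64(0.006), 0]
[np.float64(0.1), np.float64(-0.6), np.float64(-0.0), np.float64(0.006), 0]
```

View pics/w26.png

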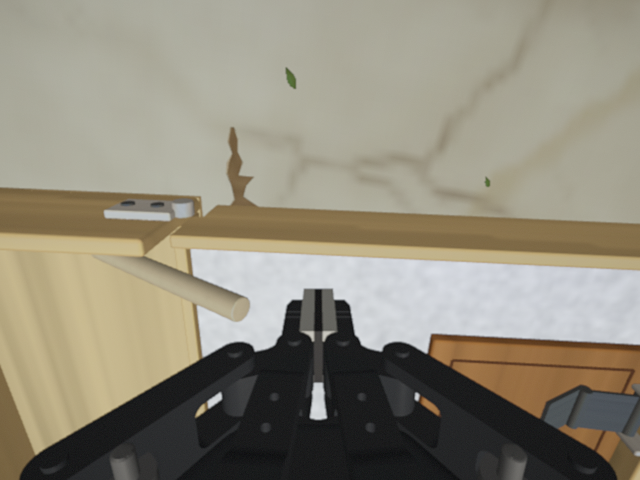

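>>> servo_tool([
  [0.05, -0.6, 0.05, 0, 0],
  [0.05, -0.7, 0.05, 0, 0],
  [0.05, -0.7, 0.05, 0, 0],
  [0.05, -0.7, 0.05, 0, 0],
  [0.05, -0.7, 0.05, 0, 0],
  [0.05, -0.6, 0.05, 0, 0],
  [0, 0, 0, 0, 0],
  [0, 0, 0, 0, 0],
])

```text
time_s: 35.05
tcp_pos: [437.5, 25.6, 55.3]
tool_rot: [-0.082, 0.996, -0.018, 0.035]
force: [-0.2, 0.2, -0.0]
opening: -0.001
```

Run:
```python
from h import *
s=st(); print(tt(s['tcp_pos'])); shot('wrist','w27')
```

```text
t 35.05 tcp [437.5  25.6  55.3] q [-0.082  0.996 -0.018  0.035] F [-0.2  0.2 -0. ] T [ 0.09  0.04 -0.03] op -0.001
[209.13940182 -82.98312949  55.34725019]
```

View pics/w27.png

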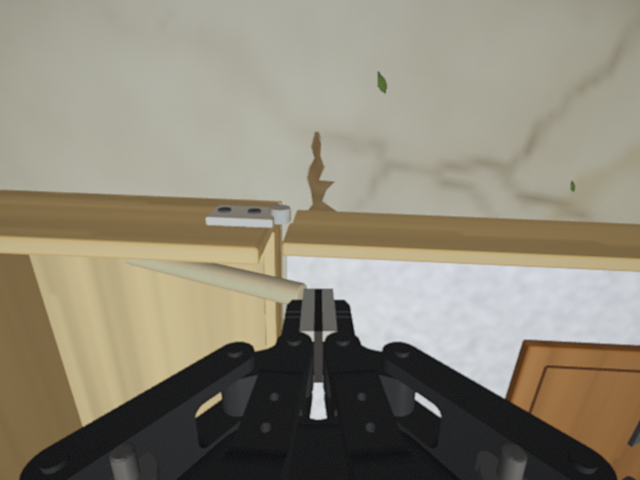

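>>> servo_tool([
  [0.4, 0.1, 0, 0, 0],
  [0.2, 0, 0, 0, 0],
  [0, -0.6, 0.05, 0, 0],
  [0, -0.7, 0.05, 0, 0],
  [0, -0.7, 0.05, 0, 0],
  [0, -0.6, 0, 0, 0],
  [0, -0.4, 0, 0, 0],
  [0, 0, 0, 0, 0],
])

```text
time_s: 35.9
tcp_pos: [436.2, -6.2, 54.6]
tool_rot: [-0.082, 0.996, -0.018, 0.035]
force: [-0.5, -0.2, -0.6]
opening: 0.004
```

Run:
```python
from h import *
s=st(); print(tt(s['tcp_pos'])); shot('wrist','w28')
```

```text
t 35.9 tcp [436.2  -6.2  54.6] q [-0.082  0.996 -0.018  0.035] F [-0.5 -0.2 -0.6] T [ 0.06  0.07 -0.  ] op 0.004
[240.50615668 -88.27297622  54.57713772]
```

View pics/w28.png

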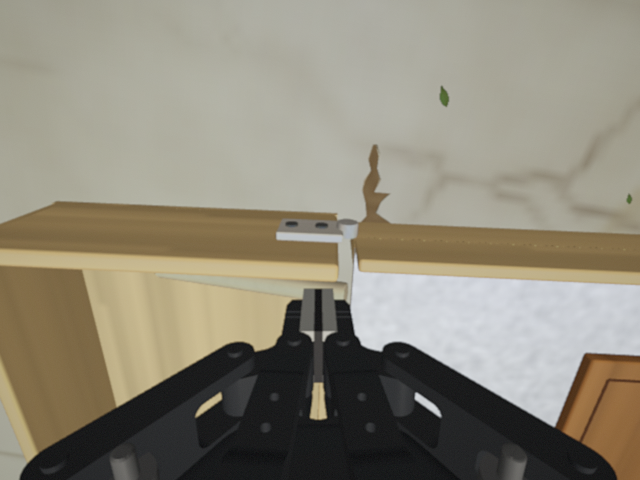

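>>> servo_tool([
  [0, 0, -0.5, 0, 0],
  [0, 0, -2, 0, 0],
  [0, 0, -3, 0, 0],
  [0, 0.5, -4, 0, 0],
  [0, 1, -4, 0, 0],
  [0, 3, -3, 0, 0],
  [0, 4, -2, 0, 0],
  [0, 4, 0, 0, 0],
])

```text
time_s: 36.75
tcp_pos: [400.7, 123.8, 243.7]
tool_rot: [-0.078, 0.996, -0.018, 0.035]
force: [1.2, -0.5, -0.6]
opening: 0.002
```

>>> servo_tool([
  [0, 4, 0, 0, 0],
  [0, 4, 0, 0, 0],
  [0, 4, 0, 0, 0],
  [0, 4, 0, 0, 0],
  [0, 4, 0, 0, 0],
  [0, 4, 0, 0, 0],
  [0, 2, 0, 0, 0],
  [0, 0, 0, 0, 0],
])

```text
time_s: 37.55
tcp_pos: [352.2, 397.6, 237.9]
tool_rot: [-0.083, 0.996, -0.015, 0.038]
force: [-0.2, 0.0, 0.1]
opening: 0.001
```

```bash
python3 look.py 15
python3 - <<'E'
from h import *
st()
im=cv2.imread('pics/top15.png')[195:355,180:430]
cv2.imwrite('pics/crop15.png',cv2.resize(im,None,fx=3.2,fy=3.2,interpolation=cv2.INTER_CUBIC))
cv2.imwrite('pics/s15c.png',cv2.resize(cv2.imread('pics/s15.png')[150:340,160:420],None,fx=3,fy=3,interpolation=cv2.INTER_CUBIC))
E
```

```text
t 37.65 tcp [353.4 394.6 237.9] q [-0.081  0.996 -0.016  0.038] F [ 0.4 -0.5 -0.5] T [-0.03  0.07 -0.02] op 0.004
```

View pics/crop15.png

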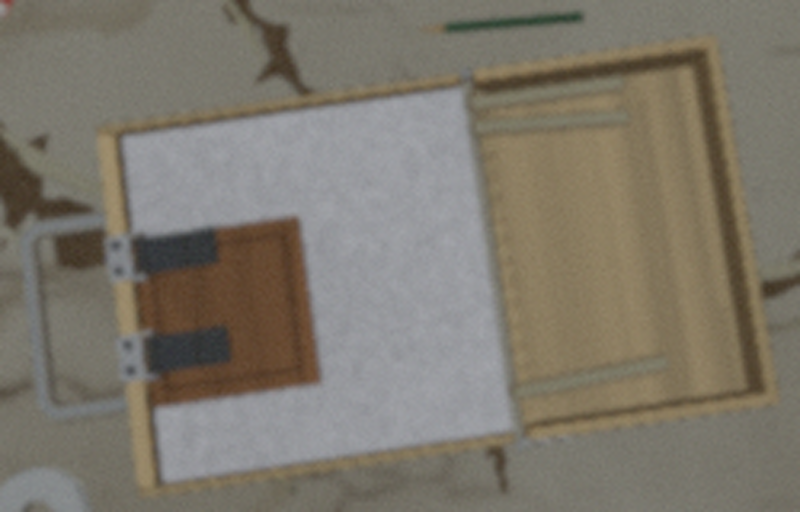

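View pics/s15c.png

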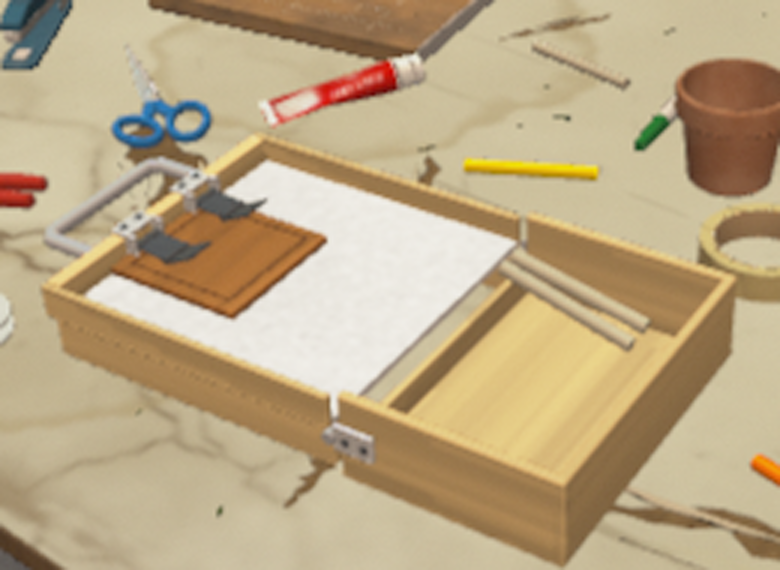

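Run:
```python
from h import *
k=lambda u,v:(u/3.2+180,v/3.2+195)
A=[tt(unproj('top',k(*q),53)) for q in ((299,217),(321,381))]
print(np.round(A,1),'yaw',(A[0][0]-A[1][0])/(A[0][1]-A[1][1]))
B=[tt(unproj('top',k(*q),58)) for q in ((217,229),(220,262),(229,328),(233,360))];print(np.round(B,1))
for f,t in (((626,86),(478,98)),((626,118),(480,127)),((667,362),(524,388))):
    print(((tt(unproj('top',k(*f),17))+tt(unproj('top',k(*t),38)))/2).round(0))
manip.get_image('top'); st()
```

```text
[[109.1  42.7  53. ]
 [109.3 -64.5  53. ]] yaw -0.00218380045068078
[[ 55.7  42.1  58. ]
 [ 55.   20.6  58. ]
 [ 55.5 -22.5  58. ]
 [ 55.5 -43.1  58. ]]
[288. 105.  28.]
[286.  84.  28.]
[288. -87.  28.]
t 37.7 tcp [354.  393.5 238. ] q [-0.081  0.996 -0.016  0.038] F [ 0.7 -0.4 -0.6] T [-0.01  0.12 -0.06] op -0.0
```

>>> servo_tool([
  [0, 0, 0, 0, 0],
  [0, 0, 0, 0, 0],
  [0, 0, 0, 0, 0],
  [0, 0, 0, 0, 0],
  [0, 0, 0, 0, 0],
  [0, 0, 0, 0, 0],
  [0, 0, 0, 0, 0],
  [0, 0, 0, 0, 0],
])

```text
time_s: 38.5
tcp_pos: [356.3, 388.6, 239.0]
tool_rot: [-0.077, 0.996, -0.017, 0.039]
force: [-0.1, -0.3, 0.0]
opening: 0.005
```

```bash
python3 -c "
from h import *
st(); print(manip.finish_job())"
```

```text
t 38.5 tcp [356.3 388.6 239. ] q [-0.077  0.996 -0.017  0.039] F [-0.1 -0.3  0. ] T [ 0.    0.1  -0.02] op 0.005
the job is handed in; nothing more can be done
None
```

The job is handed in at 38.5 s. The plaque is seated in both clips, all three glue sticks are in the trough, and the tray is back flat. No verdict was reported, so this rests on my own checks.

**What I did**
- **Plaque:** I pushed it home under both clips with the open fingertips. A second push on the far side took out a skew of about 0.035 rad.
- **Tray:** I gripped the handle bar and tipped the tray, past the suggested 0.85 rad, to about 1.06 rad. I then lowered it slowly until the wrist force showed it resting on its stand.
- **Sticks:** tipping alone did not clear them. All three stayed leaning over the tray's open end, so after lowering I pushed each one in with the closed fingers.

**Last checks (top camera)**
- **Plaque:** its rear edge is about 109 mm from the end rail (110 mm when seated). It is square within 0.01 rad and about 11 mm off the tray's middle line, against a limit of 25 mm.
- **Sticks:** their middles are about 25 mm from the trough centre on the hinge side and low in it. Their tails rest on the trough's near wall or the tray's edge, so they do not lie flat. The outermost stick is about 105 mm off the centre line, against a limit of 115 mm.
- **Tray and robot:** the tray looks flat in the pictures. The arm was clear with almost no force on it.

**Not confirmed:** I had no readout of the clip angles, and I judged the tray angle from the arm's position. I also could not see directly whether the sticks counted as in the trough before I pushed them in.

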